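# Build up a small reflux stack on the hotplate

### The arm

A 6-joint arm with a two-finger parallel gripper is mounted at the origin on the work surface. World frame = base frame: x ahead of the robot, y to its left, z up, the work surface at z = 0. Lengths are in m, angles in rad, forces in N, time in s.
With the tool pointing down it reaches from about 0.3 to 0.85 m from the base axis. Payload 4.2 kg.
Tool frame: the origin (TCP) lies at the very end of the fingers, on their centre line; the grasp point (between the pads) lies 19 mm behind it (ctrl.grip_depth is the distance from the TCP to the grasp point, in m); z points along the fingers, y is the direction in which the jaws open and shut (so a half turn about z gives the same grasp; the last joint's range is limited). The gripper opens to 91 mm and grips with 3 to 60 N. Pads are 32 mm wide; open, the fingers measure 118 mm over their backs; the gripper's body (76 mm by 178 mm) begins 60 mm behind the grasp point.
Start: joints at [-1.194, 0.32, 1.565, -0, 1.257, -0.02], TCP at [0.222, -0.53, 0.214] pointing down, gripper open.
Joint ranges: [-3.11, 3.11], [-0.84, 2.01], [0.21, 2.61], [-1.34, 4.49], [0.05, 2.63], [-2.56, 2.56]. Speed limits (rad/s): [2.57, 2.57, 3.14, 3.14, 3.14, 3.14].

### API

Orientations are given as a unit quaternion [w, x, y, z].
In Python, from cell import ctrl gives the robot as it stands.
- The arm moves only by the shell command python3 -m inch 'ROWS'. ROWS is JSON, a list of rows, each an object of numbers: "wx", "wy", "wz": the turn, a rotation vector about the tool's x, y, z in degrees; "tx", "ty", "tz": the shift along the tool's x, y, z in m; "fingers": the finger opening in m, from 0 to 0.0912. In form: [{"wx": .., "wy": .., "wz": .., "tx": .., "ty": .., "tz": .., "fingers": ..}, ...]. A call has 1 to 10 rows; each row shifts and turns the pose as measured when the row begins, along the tool's axes as they then stand; what a row does not reach is not made up. A row lasts 1/8 s, in which the tool goes at most 62.5 mm and 10.7 degrees, less where a joint would pass 70% of its speed; a pose out of reach is approached as far as the arm can. A call with a gripper value outside its range is refused whole. The fingers move at their own pace and stop on an object; the grip force is fixed at half the most. Time passes only in rows, so rows that do not move let the fingers close. It gives the time, the measured TCP pose, the force and the opening at its end, in the units of the state.
- ctrl.get_state(): the state, without advancing time (a new reading comes with each control period).
- ctrl.capture(name): name is "side" or "top" or "wrist"; returns (picture, depth): 384x512x3 uint8, red, green, blue; 384x512 float32, m along the optical axis (not along the pixel's ray), 0 where there is no reading.
- ctrl.camera_params(name): a dict with "mtx" (3x3 intrinsics, pixels), "position" and "attitude" of the camera in the world. Camera axes: x right, y down, z forward; pixel columns grow to the right and rows downward; lengths in m; the calibration is good to about 2 mm. A picture is of the moment at which its call begins: read the wrist's pose just before it. camera_params takes no time and is no camera call; for the wrist camera it gives the pose at the moment of the call.
- ctrl.finish_job(): hands the job in, once; it reports no verdict.
The state is a dict: "clock": time; "joint_pos": joint angles; "joint_vel": joint speeds; "tau": joint torques, N m; "position": TCP position; "tool_rot": TCP orientation; "ft_force": force on the tool from outside, world axes, zero at the start; "ft_torque": the same for the moment, N m; "grip_width": finger opening in m.
Only numpy, scipy, OpenCV 4.12 (cv2) and the standard library are available. Lean on these libraries where they do the work, as an engineer would, in place of code of your own. Each camera call takes 0.05 s, during which the arm holds its last target.

### The job

Set up the small clear flask for reflux on the hotplate, building upwards in this order: stand the aluminium heating block in the middle of the hotplate's plate, seat in it the aluminium insert whose well fits the flask, then the flask upright in the insert, and last the glass air condenser from the cork ring, its tapered end down in the flask's neck. Lower the two glass pieces all the way home before you let go of them, and leave the spare insert, the vial, the beaker and the stoppered flask where they stand.

Things in the scene. Friction and masses are not known exactly. Their poses are not given: they have to be found in the camera images.
- plate_center (a point): Fixed hotplate-stirrer: white housing 250 mm long (x), 170 mm wide (y), under a raised square white plate of 156 mm, the highest part. Point: centre of the plate's flat top face, 90 mm above the bench; z up, -x towards the front panel with its two black knobs. The housing's own centre lies 38 mm from here towards the front.
- block_center (a point): Heating block, loose, standing on the bench with its well upward: turned aluminium, 56 mm high, about 0.42 kg. Round foot 84 mm across and 8 mm high, above it a plain boss 68 mm in diameter. From the top a round flat-floored well 56 mm in diameter and 28 mm deep. Point on the axis half-way up (28 mm above its underside), z up.
- insert_center (a point): The insert that fits the flask, upright: aluminium, 46 mm high, 0.145 kg. Body dia 52, 26 mm high, foot bevelled to dia 42; above it a collar dia 64, 20 mm high: grip this, only it shows when seated (its underside rests on the block's rim, body in the block's well). WIDE open well: dia 46, 40 deep; floor 6 thick. Point: on the axis half-way up (23 mm above its underside), z up.
- spare_center (a point): Spare insert, loose, to be left alone: the same outside as the other (46 mm high, collar 64 mm), but its well is NARROW, 30 mm in diameter and 40 mm deep, made for a vial; the flask does not go in. Point on the axis half-way up (23 mm above its underside), z up.
- flask_center (a point): Small flask, upright: clear glass, 86 mm high, 50 g. Round bulb dia 41 with a flattened foot dia 24; from 34 mm up a straight neck dia 24 (grip here) with a white band at the mouth; bore 19 mm, open 50 mm deep. Seated, it stands on the floor of the insert's well, its neck above the collar. Point: on the axis half-way up (43 mm above its foot), z up.
- condenser_center (a point): Air condenser, upright in the cork ring: clear glass, 120 mm high, 55 g. From below: tapered joint 24 mm long (dia 11 at the tip, 17 at its top), white collar dia 26, straight tube dia 20 from 31 to 98 mm (grip here), head dia 29. The collar rests on the cork ring, tip 6 mm above the bench; in the flask it rests on the neck's mouth. Point: on the axis half-way up (60 mm above the tip), z up.
- cork_ring: Cork ring, fixed to the bench: 80 mm outside, 30 mm high, with a hole of 21 mm in which the condenser stands. Origin at the centre of its underside.
- vial_center (a point): Capped glass vial, loose, to be left alone: 27 mm in diameter, 61 mm high, white cap. Point on the axis 30 mm above the bench.
- beaker_center (a point): Glass beaker with a glass rod leaning in it, loose, to be left alone: 74 mm across the rim, 90 mm high (rod to 120 mm). Point on the axis 45 mm above the bench.
- stoppered_center (a point): Brown stoppered flask bedded in a cork ring, one loose piece, to be left alone: cork ring 80 mm across, bulb 72 mm, 151 mm high. Point on the axis 60 mm above the bench.

How it is judged:
By the outcome, as a careful person would: the job done as asked, in the order asked, and still so for the second after the job is handed in, with the robot touching nothing.
It also fails if it takes over 128 s, if anything falls off the work surface, if the arm or the gripper's body presses on something with over 40 N, if the wrist force passes 120 N, or if a joint passes its speed limit or range.

## Working session

There is one attempt and no reset: what is moved stays moved. The work goes in short steps, Python scripts to look and compute and a shell command to move; the robot and the scene stay as the last step left them, time stands still between calls to the robot, and variables do not carry over. Pictures are saved under pics/ and viewed, and the job is handed in when it is done.

```bash
ls; mkdir -p pics; python3 - <<'E'
from cell import ctrl
import cv2,numpy as np
print(ctrl.get_state(), ctrl.grip_depth)
for n in ["side","top","wrist"]:
    print(n,ctrl.camera_params(n))
    p,d=ctrl.capture(n)
    cv2.imwrite(f"pics/{n}0.png",p[:,:,::-1]); np.save(f"pics/{n}0.npy",d)
E
```

```text
pics
{'clock': 0.0, 'joint_pos': array([-1.19400912e+00,  3.20291975e-01,  1.56571235e+00,  7.76003054e-06,
        1.25739570e+00, -2.00090046e-02]), 'joint_vel': array([-0.00179419,  0.00188344, -0.00113121, -0.00132851,  0.0001064 ,
        0.00071916]), 'tau': array([ 1.72105476e-03, -4.12457085e+01, -2.31974190e+01,  7.26512633e-02,
        4.58528416e-02, -1.59684532e-04]), 'position': array([ 0.22202297, -0.529838  ,  0.21310731]), 'tool_rot': array([-8.90001839e-04,  9.80383403e-01,  1.97097858e-01, -1.56723032e-04]), 'ft_force': array([-0.25699482, -0.097524  , -0.80823512]), 'ft_torque': array([0.01949454, 0.04043899, 0.0008098 ]), 'grip_width': 0.09078440869591037} 0.0188
side {'mtx': array([[482.87767182,   0.        , 256.46471361],
       [  0.        , 482.87767182, 195.08450742],
       [  0.        ,   0.        ,   1.        ]]), 'position': array([0.04211125, 0.65231203, 0.95893761]), 'attitude': array([ 0.11282862, -0.30347917,  0.88132169, -0.34415429])}
top {'mtx': array([[444.83720549,   0.        , 255.59688255],
       [  0.        , 444.83720549, 195.53571997],
       [  0.        ,   0.        ,   1.        ]]), 'position': array([0.35134758, 0.00649111, 1.28992397]), 'attitude': array([-0.04844486,  0.7138518 , -0.69754531,  0.0387201 ])}
wrist {'mtx': array([[293.88356919,   0.        , 254.04606318],
       [  0.        , 293.88356919, 190.96746896],
       [  0.        ,   0.        ,   1.        ]]), 'position': array([ 0.29730878, -0.49786215,  0.38346845]), 'attitude': array([ 0.12058355,  0.82402747, -0.54756478, -0.08130895])}
```

View pics/top0.png

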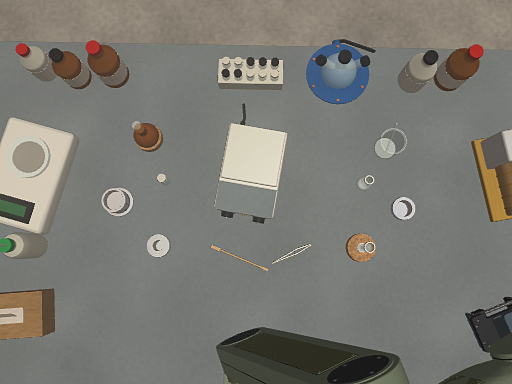

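View pics/side0.png

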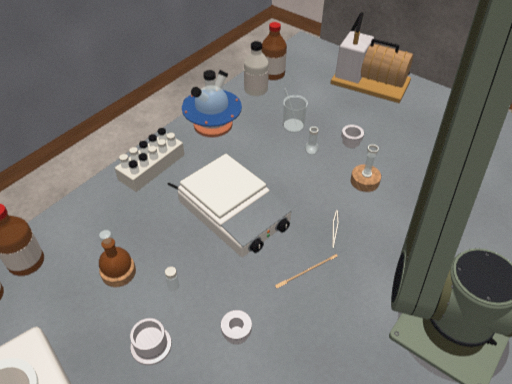

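View pics/wrist0.png

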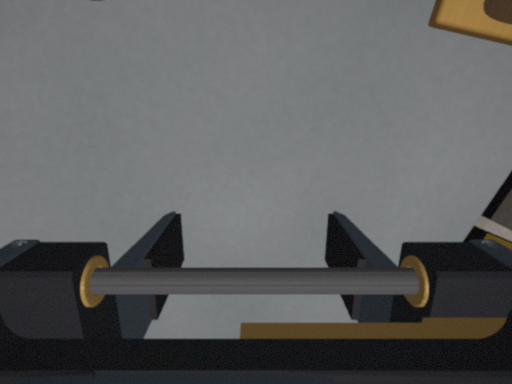

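The top view shows the block at about (117,201), the spare insert with the narrow well at (158,246), the wide insert at (403,208), the flask at (367,182), the condenser at (361,247) and the plate around (253,153). I'll enlarge these for exact pixels.

```bash
cat > h.py <<'E'
import numpy as np, cv2
from scipy.spatial.transform import Rotation as R
from cell import ctrl
def q2R(q): return R.from_quat([q[1],q[2],q[3],q[0]]).as_matrix()
def ray(cp,u,v):
    K=cp["mtx"]; d=np.array([(u-K[0,2])/K[0,0],(v-K[1,2])/K[1,1],1.0])
    return np.array(cp["position"]), q2R(cp["attitude"])@d
def atz(cp,u,v,z):
    o,d=ray(cp,u,v); return o+d*(z-o[2])/d[2]
def tri(a,b):
    (o1,d1),(o2,d2)=a,b; d1=d1/np.linalg.norm(d1); d2=d2/np.linalg.norm(d2)
    s=np.linalg.lstsq(np.c_[d1,-d2],o2-o1,rcond=None)[0]
    p,q=o1+s[0]*d1,o2+s[1]*d2
    return (p+q)/2,np.linalg.norm(p-q)
def proj(cp,P):
    c=q2R(cp["attitude"]).T@(np.array(P)-cp["position"]); K=cp["mtx"]
    return K[0,0]*c[0]/c[2]+K[0,2],K[1,1]*c[1]/c[2]+K[1,2]
def crop(img,x0,y0,w,h,s):
    c=cv2.resize(img[y0:y0+h,x0:x0+w],None,fx=s,fy=s,interpolation=cv2.INTER_CUBIC)
    for i in range(0,w,10):
        cv2.putText(c,str(x0+i),(i*s,8),0,0.3,(0,0,255),1); cv2.line(c,(i*s,10),(i*s,14),(0,0,255),1)
    for j in range(10,h,10):
        cv2.putText(c,str(y0+j),(0,j*s+3),0,0.3,(0,0,255),1); cv2.line(c,(20,j*s),(24,j*s),(0,0,255),1)
    return c
E
python3 - <<'E'
from h import *
t=cv2.imread("pics/top0.png"); s=cv2.imread("pics/side0.png")
cv2.imwrite("pics/t_left.png",crop(t,95,180,80,80,7))
cv2.imwrite("pics/t_right.png",crop(t,340,170,85,95,6))
cv2.imwrite("pics/t_plate.png",crop(t,205,115,95,115,5))
cv2.imwrite("pics/s_right.png",crop(s,300,115,90,85,7))
cv2.imwrite("pics/s_left.png",crop(s,125,305,135,65,6))
cv2.imwrite("pics/s_plate.png",crop(s,165,145,135,115,5))
E
```

```text
(no output)
```

View pics/t_left.png

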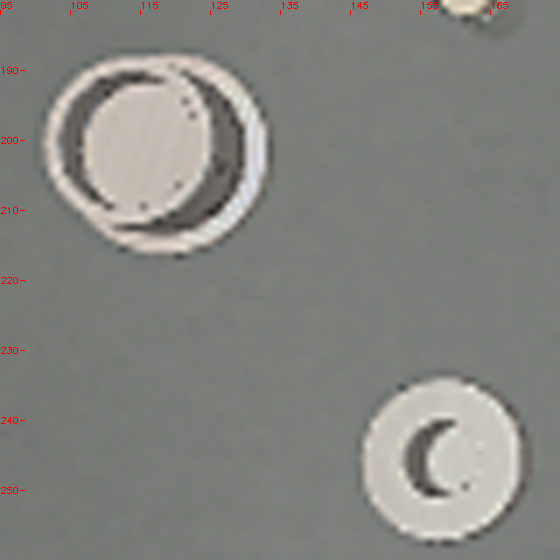

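View pics/t_right.png

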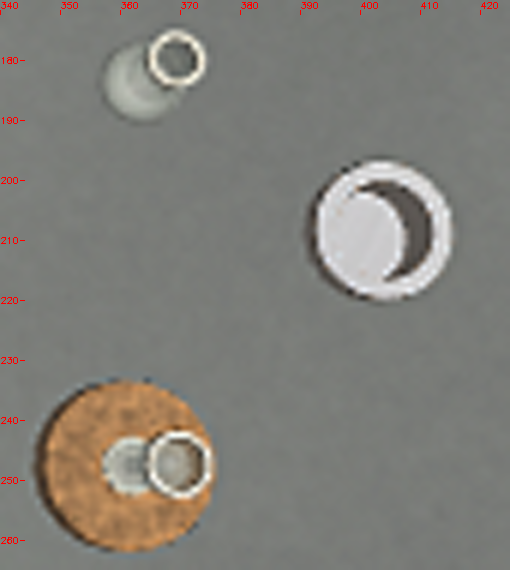

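View pics/t_plate.png

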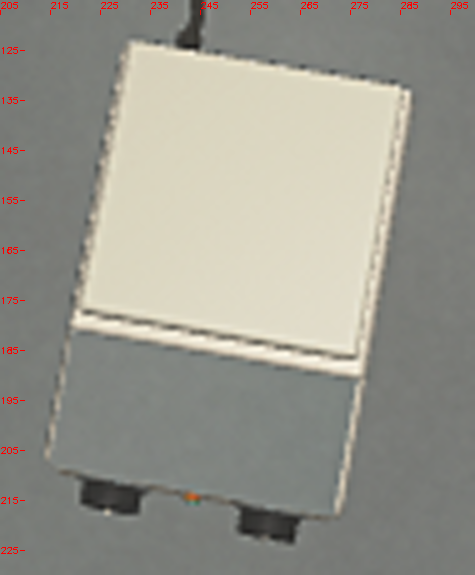

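View pics/s_right.png

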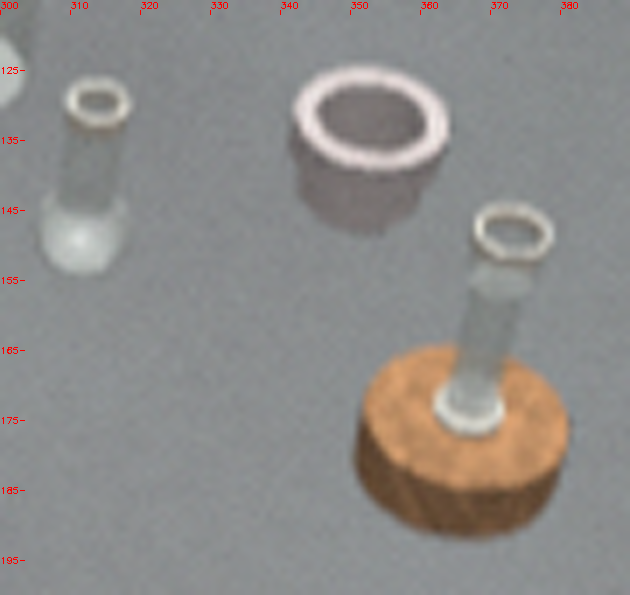

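View pics/s_left.png

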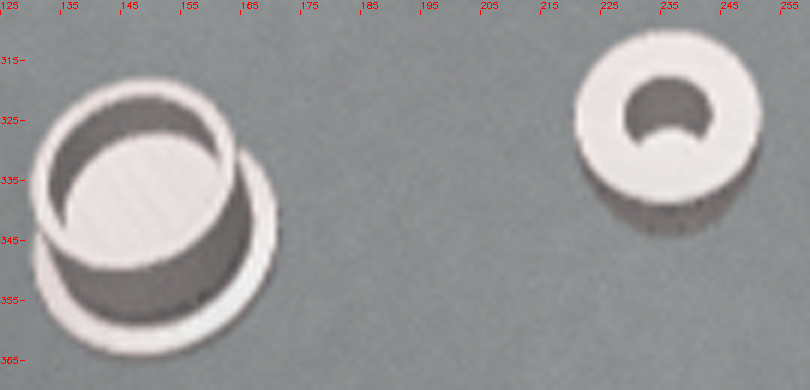

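View pics/s_plate.png

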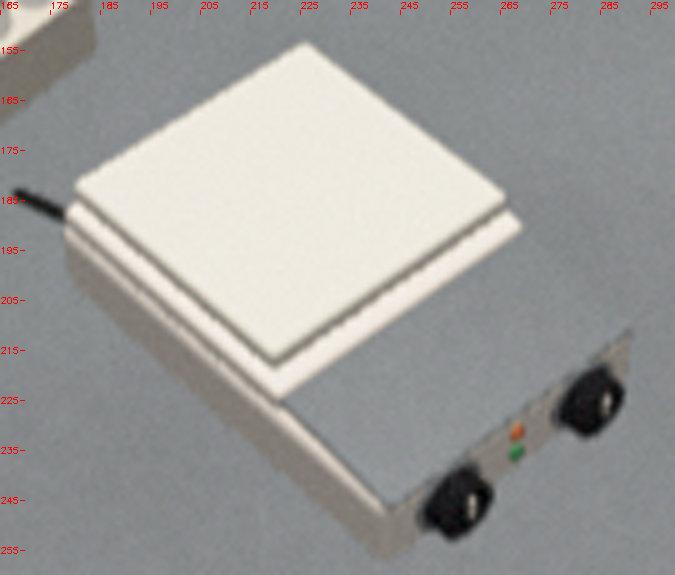

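```bash
python3 - <<'E'
from h import *
T=ctrl.camera_params("top");S=ctrl.camera_params("side")
dt=np.load("pics/top0.npy");ds=np.load("pics/side0.npy")
pts={"block":((113.1,199.3),(146.9,333.4),.056),"insert":((403.7,207.7),(352.6,131.3),.046),
"flask":((369.1,179.4),(313.7,129.1),.086),"cond":((369.4,246.9),(373.0,147.9),.126),
"spare":((95+442/7-.43,180+460/7-.43),(125+668/6-.4,305+117/6-.4),.046)}
tc=[(130,42),(410,91),(355,357),(82,311)];sc=[(76,185),(306,42),(505,196),(275,360)]
for i in range(4): pts["p%d"%i]=((205+tc[i][0]/5-.4,115+tc[i][1]/5-.4),(165+sc[i][0]/5-.4,145+sc[i][1]/5-.4),.090)
acc=[]
for k,(a,b,z) in pts.items():
    p,e=tri(ray(T,*a),ray(S,*b)); print(k,p.round(4),"gap",round(e,4),"atz",atz(T,*a,z)[:2].round(4),atz(S,*b,z)[:2].round(4), "r",round(np.hypot(*p[:2]),3))
    if k[0]=="p": acc.append((p,atz(T,*a,.09),atz(S,*b,.09)))
acc=np.array(acc); print("plate",acc.mean(0)); e=acc[0]-acc[3]; print(np.linalg.norm(e,axis=1),np.degrees(np.arctan2(e[:,1],e[:,0])))
for n,D,C in (("T",dt,T),("S",ds,S)):
    c=acc.mean(0)[0]; u,v=proj(C,[c[0],c[1],.09]); print(n,u,v,D[int(v),int(u)],(q2R(C["attitude"]).T@(np.array([c[0],c[1],.09])-C["position"]))[2])
E
```

```text
block [0.485  0.4257 0.0526] gap 0.0001 atz [0.4846 0.4245] [0.4834 0.4266] r 0.645
insert [ 0.4811 -0.3896  0.0447] gap 0.0013 atz [ 0.4803 -0.3895] [ 0.481  -0.3878] r 0.619
flask [ 0.5525 -0.284   0.0848] gap 0.0013 atz [ 0.5517 -0.284 ] [ 0.5524 -0.2825] r 0.621
cond [ 0.3683 -0.2741  0.1241] gap 0.0007 atz [ 0.368  -0.2738] [ 0.3678 -0.2718] r 0.459
spare [0.36   0.2958 0.0432] gap 0.0008 atz [0.3596 0.2949] [0.3594 0.297 ] r 0.466
p0 [0.7022 0.0994 0.0876] gap 0.0006 atz [0.7013 0.099 ] [0.7007 0.101 ] r 0.709
p1 [ 0.6801 -0.0558  0.0848] gap 0.0049 atz [ 0.6765 -0.0567] [ 0.6787 -0.0507] r 0.682
p2 [ 0.5287 -0.0286  0.087 ] gap 0.0021 atz [ 0.5273 -0.029 ] [ 0.5279 -0.0259] r 0.529
p3 [0.5512 0.1217 0.0837] gap 0.0017 atz [0.5494 0.1207] [0.5484 0.1259] r 0.565
plate [[0.61556735 0.03417445 0.08574926]
 [0.61363264 0.03348425 0.09      ]
 [0.6139366  0.03759073 0.09      ]]
[0.15267922 0.15335095 0.15437463] [-8.40655145 -8.10251166 -9.26934302]
T 253.19584204840086 153.74671043171804 1.2223922 1.2235766763206988
S 223.16735786524995 181.70806401440026 1.2141407 1.207454892454267
```

```bash
python3 - <<'E'
from h import *
s=ctrl.get_state();W=ctrl.camera_params("wrist");Rt=q2R(s["tool_rot"])
print(Rt.round(3)); print("cam in tool",Rt.T@(W["position"]-s["position"])); print(Rt.T@q2R(W["attitude"]))
# footprint in tool frame at z: pixel center & TCP projection
print([proj(W,s["position"]+Rt@np.array(p)) for p in ([0,0,0],[0,0,.1],[.05,0,.1],[.1,0,.1],[.1,0.1,.1])])
E
```

```text
[[ 0.922  0.386 -0.001]
 [ 0.386 -0.922  0.001]
 [ 0.    -0.001 -1.   ]]
cam in tool [ 0.08181658 -0.00074641 -0.17025573]
[[ 7.47159456e-04 -9.57697207e-01 -2.87776826e-01]
 [ 9.99999642e-01  8.30106716e-04 -1.66211071e-04]
 [ 3.98065354e-04 -2.87776599e-01  9.57697484e-01]]
[(np.float64(255.23208115605223), np.float64(237.20890467958017)), (np.float64(254.87125362903808), np.float64(191.57409141090753)), (np.float64(254.95653050942946), np.float64(139.09298109351258)), (np.float64(255.05148469449358), np.float64(80.65626250601615)), (np.float64(370.9482070196733), np.float64(80.74523851666177))]
```

```bash
python3 -m inch '[{"wz":8,"tz":-0.025},{"wz":8,"tz":-0.025},{"wz":6.7,"tz":-0.025},{"tx":0.05,"ty":-0.04},{"tx":0.05,"ty":-0.04},{"tx":0.05,"ty":-0.04},{"tx":0.04,"ty":-0.04},{}]'
cat > look.py <<'E'
import sys
from h import *
n=sys.argv[1]
s=ctrl.get_state();W=ctrl.camera_params("wrist");p,d=ctrl.capture("wrist")
cv2.imwrite(f"pics/{n}.png",p[:,:,::-1]); np.savez(f"pics/{n}.npz",d=d,**W,tcp=s["position"],rot=s["tool_rot"])
print(s["clock"],s["position"].round(4),R.from_matrix(q2R(s["tool_rot"])).as_euler("zyx",degrees=True).round(2),s["ft_force"].round(2),s["grip_width"].round(4),s["joint_pos"].round(2))
E
python3 look.py w1
```

```text
schema error: expected keys wx, wy, wz, tx, ty, tz, fingers
Traceback (most recent call last):
  File "look.py", line 6, in <module>
    print(s["clock"],s["position"].round(4),R.from_matrix(q2R(s["tool_rot"])).as_euler("zyx",degrees=True).round(2),s["ft_force"].round(2),s["grip_width"].round(4),s["joint_pos"].round(2))
                                                                                                                                           ^^^^^^^^^^^^^^^^^^^^^
AttributeError: 'float' object has no attribute 'round'
```

View pics/w1.png

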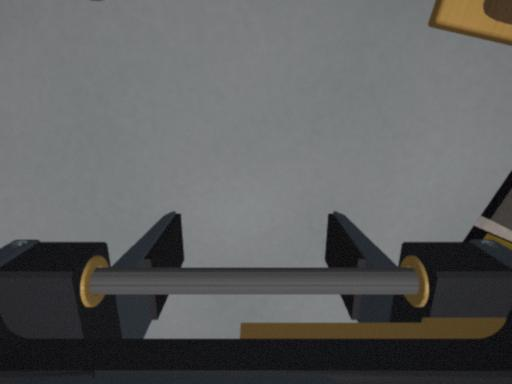

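```bash
sed -i 's/s\["grip_width"\].round(4)/round(float(s["grip_width"]),4)/' look.py
python3 -m inch '[{"wx":0,"wy":0,"wz":8,"tx":0,"ty":0,"tz":-0.025,"fingers":0.0912},{"wx":0,"wy":0,"wz":8,"tx":0,"ty":0,"tz":-0.025,"fingers":0.0912},{"wx":0,"wy":0,"wz":6.7,"tx":0,"ty":0,"tz":-0.025,"fingers":0.0912},{"wx":0,"wy":0,"wz":0,"tx":0.05,"ty":-0.04,"tz":0,"fingers":0.0912},{"wx":0,"wy":0,"wz":0,"tx":0.05,"ty":-0.04,"tz":0,"fingers":0.0912},{"wx":0,"wy":0,"wz":0,"tx":0.05,"ty":-0.04,"tz":0,"fingers":0.0912},{"wx":0,"wy":0,"wz":0,"tx":0.04,"ty":-0.04,"tz":0,"fingers":0.0912},{"wx":0,"wy":0,"wz":0,"tx":0,"ty":0,"tz":0,"fingers":0.0912}]'
python3 look.py w1
```

```text
clock: 1.2
position: [0.4159, -0.3714, 0.2886]
tool_rot: [-0.002, 1.0, -0.008, -0.001]
ft_force: [0.4, -1.3, -0.7]
grip_width: 0.0914
1.2 [ 0.4159 -0.3714  0.2886] [ 9.6000e-01 -6.0000e-02 -1.7976e+02] [ 0.39 -1.29 -0.68] 0.0914 [-0.75  0.26  1.47  0.    1.42  0.84]
```

View pics/w1.png

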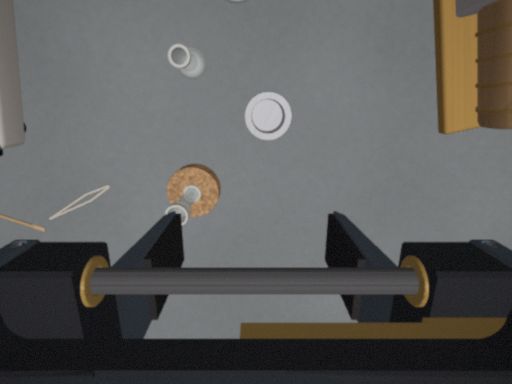

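The wrist view shows the wide insert's collar at (268,116), the flask mouth at (180,56), the condenser collar at (192,194) and its head at (177,215). I'll compare these positions with the fixed cameras.

```bash
python3 - <<'E'
from h import *
im=cv2.imread("pics/w1.png")
a=crop(im,150,35,150,110,5); cv2.imwrite("pics/w1a.png",a)
cv2.imwrite("pics/w1b.png",crop(im,155,155,80,75,7))
W=dict(np.load("pics/w1.npz"));d=W["d"]
for n,u,v,z in(("ins",268,116,.046),("fl",180,56,.086),("head",177,215,.126),("coll",192,194,.037)):
    print(n,atz(W,u,v,z).round(4),d[int(v),int(u)])
E
```

```text
ins [ 0.4794 -0.3896  0.046 ] 0.43921494
fl [ 0.5506 -0.2856  0.086 ] 0.37908444
head [ 0.3681 -0.2756  0.126 ] 0.17812644
coll [ 0.3669 -0.2753  0.037 ] 0.41462946
```

View pics/w1a.png

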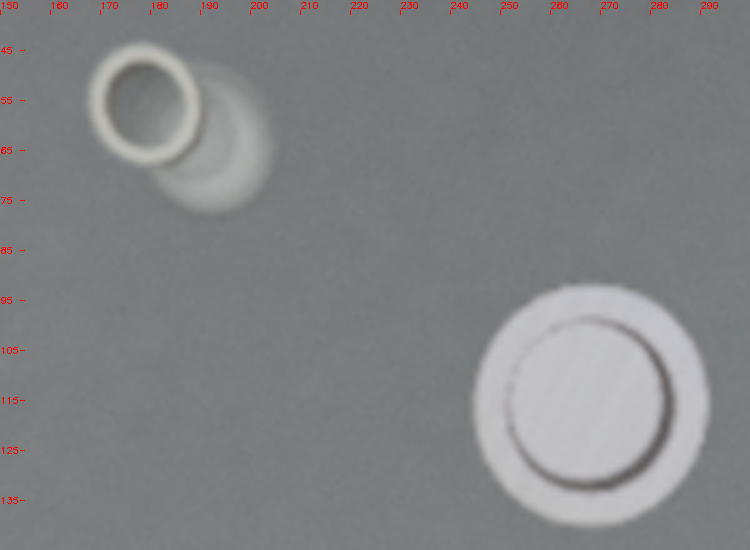

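View pics/w1b.png

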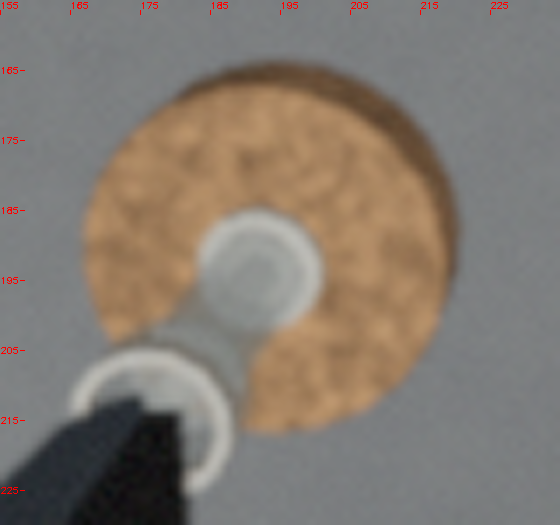

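```bash

python3 -m inch '[{"wx":0,"wy":0,"wz":0,"tx":0,"ty":-0.06,"tz":0,"fingers":0.0912},{"wx":0,"wy":0,"wz":0,"tx":0,"ty":-0.06,"tz":0,"fingers":0.0912},{"wx":0,"wy":0,"wz":0,"tx":0,"ty":-0.06,"tz":0,"fingers":0.0912},{"wx":0,"wy":0,"wz":0,"tx":0,"ty":-0.06,"tz":0,"fingers":0.0912},{"wx":0,"wy":0,"wz":0,"tx":0,"ty":-0.06,"tz":0,"fingers":0.0912},{"wx":0,"wy":0,"wz":0,"tx":0,"ty":-0.06,"tz":0,"fingers":0.0912},{"wx":0,"wy":0,"wz":0,"tx":0,"ty":-0.06,"tz":0,"fingers":0.0912}]'
python3 look.py w2
```

```text
clock: 2.12
position: [0.4229, 0.0467, 0.2882]
tool_rot: [0.0, 1.0, -0.02, -0.001]
ft_force: [0.7, 0.2, -0.2]
grip_width: 0.0911
2.125 [0.4229 0.0467 0.2882] [ 2.31e+00 -6.00e-02  1.80e+02] [ 0.67  0.23 -0.21] 0.0911 [0.08 0.04 1.73 0.   1.37 1.69]
```

View pics/w2.png

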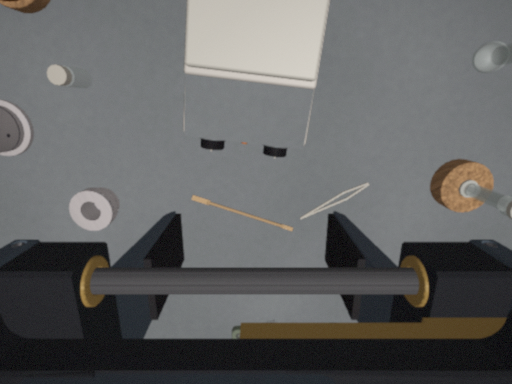

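This one looks over the front of the hotplate. Plate edges are at (187,66) and (318,80), and the knobs are at (212,143) and (275,150). I'll carry on to the block.

```bash

python3 -m inch '[{"wx":0,"wy":0,"wz":1,"tx":0,"ty":-0.06,"tz":0,"fingers":0.0912},{"wx":0,"wy":0,"wz":1,"tx":0,"ty":-0.06,"tz":0,"fingers":0.0912},{"wx":0,"wy":0,"wz":1,"tx":0,"ty":-0.06,"tz":0,"fingers":0.0912},{"wx":0,"wy":0,"wz":1,"tx":0,"ty":-0.06,"tz":0,"fingers":0.0912},{"wx":0,"wy":0,"wz":0,"tx":0,"ty":-0.06,"tz":0,"fingers":0.0912},{"wx":0,"wy":0,"wz":0,"tx":0,"ty":-0.06,"tz":0,"fingers":0.0912},{"wx":0,"wy":0,"wz":0,"tx":0,"ty":-0.01,"tz":0,"fingers":0.0912},{"wx":0,"wy":0,"wz":0,"tx":0,"ty":0,"tz":0,"fingers":0.0912}]'
python3 look.py w3; python3 - <<'E'
from h import *
im=cv2.imread("pics/w3.png")
W=dict(np.load("pics/w3.npz")); u,v=proj(W,[.4847,.4252,.056]); print(u,v)
cv2.imwrite("pics/w3a.png",crop(im,int(u)-50,max(0,int(v)-50),100,100,6)); print(int(u)-50,max(0,int(v)-50))
E
```

```text
clock: 3.18
position: [0.4599, 0.4177, 0.2885]
tool_rot: [0.0, 0.998, -0.059, 0.001]
ft_force: [-0.0, -1.0, 0.3]
grip_width: 0.0915
3.175 [0.4599 0.4177 0.2885] [6.8200e+00 1.4000e-01 1.7996e+02] [-0.01 -0.97  0.29] 0.0915 [ 0.72  0.36  1.32 -0.    1.46  2.41]
246.97095669610763 147.02222720212328
196 97
```

View pics/w3a.png

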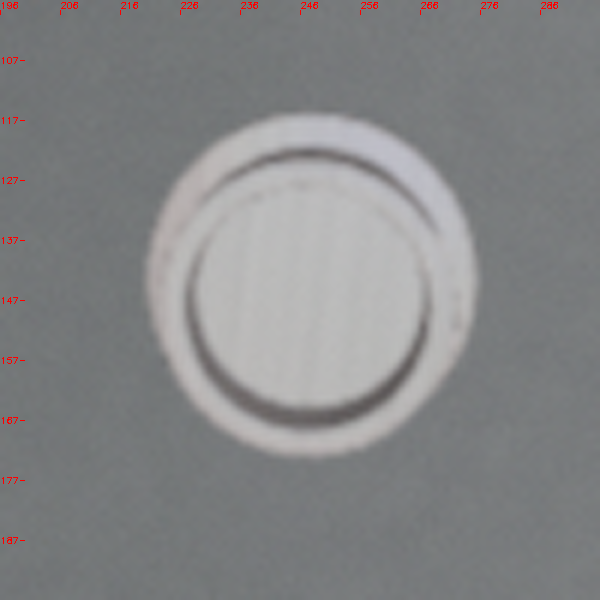

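The rim is centred at about (247.3,148.1), within 1 px of the prediction of (247,147). Next is the descent onto the boss.

```bash

python3 -m inch '[{"wx":0,"wy":0,"wz":0,"tx":0.025,"ty":-0.004,"tz":0.05,"fingers":0.0912},{"wx":0,"wy":0,"wz":0,"tx":0,"ty":0,"tz":0.06,"fingers":0.0912},{"wx":0,"wy":0,"wz":0,"tx":0,"ty":0,"tz":0.05,"fingers":0.0912},{"wx":0,"wy":0,"wz":0,"tx":0,"ty":0,"tz":0.02,"fingers":0.0912},{"wx":0,"wy":0,"wz":0,"tx":0,"ty":0,"tz":0,"fingers":0.0912}]'
python3 look.py w4
```

```text
clock: 3.85
position: [0.4903, 0.4074, 0.1087]
tool_rot: [-0.0, 0.998, -0.065, 0.004]
ft_force: [-0.5, -0.2, 0.0]
grip_width: 0.0912
3.85 [0.4903 0.4074 0.1087] [   7.47    0.45 -179.98] [-0.5  -0.16  0.01] 0.0912 [ 0.68  0.49  1.57 -0.01  1.08  2.38]
```

View pics/w4.png

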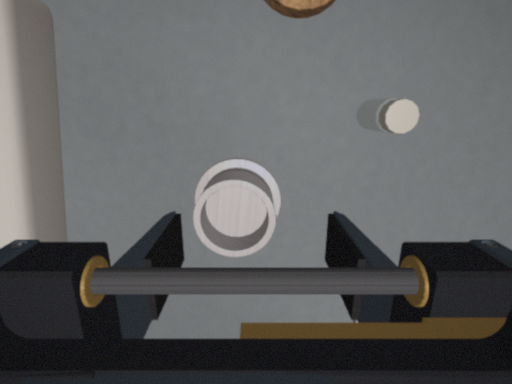

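```bash
cat > to.py <<'E'
import sys
from h import *
x,y,z=map(float,sys.argv[1:4]); s=ctrl.get_state(); M=q2R(s["tool_rot"])
yaw=np.degrees(np.arctan2(M[1,0],M[0,0])) if len(sys.argv)<5 else float(sys.argv[4])
G=R.from_euler("z",yaw,degrees=True).as_matrix()@np.diag([1,-1,-1])
print("t",(M.T@(np.array([x,y,z])-s["position"])).round(4),"w",R.from_matrix(M.T@G).as_rotvec(degrees=True).round(2),"pos",s["position"].round(4),"clk",round(float(s["clock"]),2),"F",s["ft_force"].round(1),"g",round(float(s["grip_width"]),4),"j6",s["joint_pos"][5].round(2))
E
python3 to.py .4842 .4248 .10 15; python3 - <<'E'
from h import *
W=dict(np.load("pics/w4.npz")); print(atz(W,234,217.5,.056))
E
```

```text
t [-0.0088 -0.0159  0.0098] w [ -0.05  -0.55 -22.47] pos [0.4908 0.4078 0.1098] clk 3.9 F [-0.2 -0.7 -1.5] g 0.0913 j6 2.38
[0.48478034 0.42533528 0.056     ]
```

```bash

python3 -m inch '[{"wx":0,"wy":-0.5,"wz":-7.5,"tx":-0.0085,"ty":-0.016,"tz":0,"fingers":0.0912},{"wx":0,"wy":0,"wz":0,"tx":0,"ty":0,"tz":0,"fingers":0.0912}]'; python3 to.py .4845 .425 .023 0
```

```text
clock: 4.15
position: [0.4865, 0.4241, 0.1139]
tool_rot: [-0.003, 1.0, 0.0, 0.003]
ft_force: [-0.1, 0.7, 0.1]
grip_width: 0.0911
t [-0.0025 -0.0004  0.0909] w [-0.31 -0.31  0.03] pos [0.4865 0.4241 0.1139] clk 4.15 F [-0.1  0.7  0.1] g 0.0911 j6 2.27
```

```bash

python3 -m inch '[{"wx":-0.3,"wy":-0.3,"wz":0,"tx":-0.0025,"ty":-0.001,"tz":0.03,"fingers":0.0912},{"wx":0,"wy":0,"wz":0,"tx":0,"ty":0,"tz":0.03,"fingers":0.0912},{"wx":0,"wy":0,"wz":0,"tx":0,"ty":0,"tz":0.02,"fingers":0.0912},{"wx":0,"wy":0,"wz":0,"tx":0,"ty":0,"tz":0,"fingers":0.0912}]'; python3 to.py .4845 .425 .023 0
```

```text
clock: 4.65
position: [0.4887, 0.4244, 0.0393]
tool_rot: [-0.003, 1.0, -0.005, 0.005]
ft_force: [0.4, -0.6, -0.6]
grip_width: 0.0914
t [-0.0044 -0.0005  0.0163] w [-0.35 -0.61 -0.53] pos [0.4887 0.4244 0.0393] clk 4.65 F [ 0.4 -0.6 -0.6] g 0.0914 j6 2.28
```

```bash

python3 -m inch '[{"wx":-0.3,"wy":-0.6,"wz":-0.5,"tx":-0.0045,"ty":0,"tz":0.014,"fingers":0.0912},{"wx":0,"wy":0,"wz":0,"tx":0,"ty":0,"tz":0,"fingers":0.0912},{"wx":0,"wy":0,"wz":0,"tx":0,"ty":0,"tz":0,"fingers":0.06},{"wx":0,"wy":0,"wz":0,"tx":0,"ty":0,"tz":0,"fingers":0.06},{"wx":0,"wy":0,"wz":0,"tx":0,"ty":0,"tz":0,"fingers":0.06},{"wx":0,"wy":0,"wz":0,"tx":0,"ty":0,"tz":0,"fingers":0.06}]'; python3 to.py .4845 .425 .023 0
```

```text
clock: 5.4
position: [0.4863, 0.4253, 0.0287]
tool_rot: [-0.002, 1.0, -0.001, 0.003]
ft_force: [-0.8, -0.2, -1.1]
grip_width: 0.0684
t [-0.0019  0.0003  0.0057] w [-0.26 -0.3  -0.11] pos [0.4863 0.4253 0.0287] clk 5.4 F [-0.8 -0.2 -1.1] g 0.0684 j6 2.27
```

```bash

python3 -m inch '[{"wx":0,"wy":0,"wz":0,"tx":0,"ty":0,"tz":-0.03,"fingers":0.06},{"wx":0,"wy":0,"wz":0,"tx":0,"ty":0,"tz":-0.05,"fingers":0.06},{"wx":0,"wy":0,"wz":0,"tx":0,"ty":0,"tz":-0.05,"fingers":0.06},{"wx":0,"wy":0,"wz":0,"tx":0,"ty":0,"tz":-0.05,"fingers":0.06},{"wx":0,"wy":0,"wz":0,"tx":0,"ty":0,"tz":-0.02,"fingers":0.06},{"wx":0,"wy":0,"wz":0,"tx":0,"ty":0,"tz":0,"fingers":0.06}]'; python3 to.py .6157 .034 .22 0
```

```text
clock: 6.15
position: [0.4829, 0.4229, 0.2285]
tool_rot: [0.002, 1.0, -0.001, -0.002]
ft_force: [0.4, 0.3, -3.4]
grip_width: 0.0677
t [0.1336 0.3886 0.0092] w [ 0.2   0.29 -0.1 ] pos [0.4829 0.4229 0.2285] clk 6.15 F [ 0.4  0.3 -3.4] g 0.0677 j6 2.27
```

```bash
python3 look.py w5
```

```text
6.15 [0.4829 0.4229 0.2285] [ 1.000e-01 -2.900e-01  1.798e+02] [ 0.36  0.32 -3.43] 0.0677 [0.7  0.42 1.37 0.   1.36 2.27]
```

View pics/w5.png

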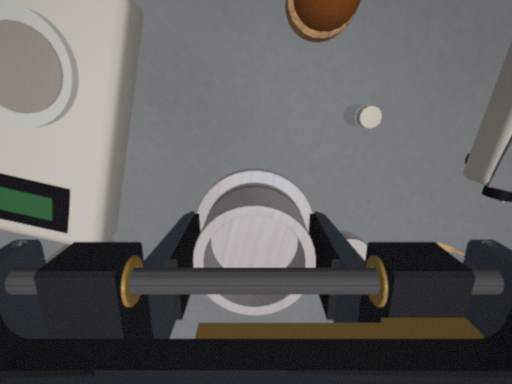

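The block is held, with its rim spanning x 193–316 and y 207–317, so it is centred near (254.5,262).

```bash
python3 - <<'E'
from h import *
W=dict(np.load("pics/w5.npz")); print(atz(W,254.5,262,W["tcp"][2]+.0273)-W["tcp"])
E
python3 -m inch '[{"wx":0,"wy":0,"wz":0,"tx":0.02,"ty":0.05,"tz":0,"fingers":0.06},{"wx":0,"wy":0,"wz":0,"tx":0.02,"ty":0.058,"tz":0,"fingers":0.06},{"wx":0,"wy":0,"wz":0,"tx":0.02,"ty":0.058,"tz":0,"fingers":0.06},{"wx":0,"wy":0,"wz":0,"tx":0.02,"ty":0.058,"tz":0,"fingers":0.06},{"wx":0,"wy":0,"wz":0,"tx":0.02,"ty":0.058,"tz":0,"fingers":0.06},{"wx":0,"wy":0,"wz":0,"tx":0.02,"ty":0.055,"tz":0,"fingers":0.06},{"wx":0,"wy":0,"wz":0,"tx":0.0,"ty":0.03,"tz":0,"fingers":0.06},{"wx":0,"wy":0,"wz":0,"tx":0,"ty":0,"tz":0,"fingers":0.06}]'; python3 to.py .6157 .034 .14 0
```

```text
[-0.00194293  0.00053921  0.0273    ]
clock: 7.2
position: [0.598, 0.0441, 0.2081]
tool_rot: [0.007, 1.0, 0.001, -0.019]
ft_force: [-0.4, 1.0, -4.8]
grip_width: 0.0683
t [0.0202 0.0092 0.0675] w [0.75 2.13 0.06] pos [0.598  0.0441 0.2081] clk 7.2 F [-0.4  1.  -4.8] g 0.0683 j6 1.63
```

```bash

python3 -m inch '[{"wx":0.7,"wy":2.1,"wz":0,"tx":0.0205,"ty":0.01,"tz":0,"fingers":0.06},{"wx":0,"wy":0,"wz":0,"tx":0,"ty":0,"tz":0,"fingers":0.06}]'; python3 to.py .6159 .0335 .14 0;python3 look.py w6
```

```text
clock: 7.45
position: [0.619, 0.0347, 0.2048]
tool_rot: [-0.0, 1.0, 0.001, -0.001]
ft_force: [-1.2, 0.4, -3.0]
grip_width: 0.0679
t [-0.003   0.0012  0.0648] w [-0.02  0.11  0.12] pos [0.619  0.0347 0.2048] clk 7.45 F [-1.2  0.4 -3. ] g 0.0679 j6 1.61
7.45 [0.619  0.0347 0.2048] [-1.2000e-01 -1.1000e-01 -1.7998e+02] [-1.19  0.42 -3.  ] 0.0679 [0.04 0.4  1.47 0.   1.28 1.61]
```

View pics/w6.png

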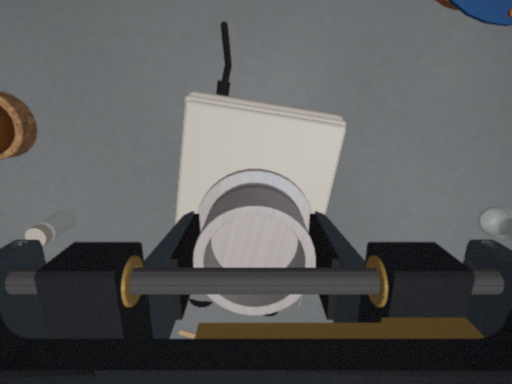

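```bash
python3 - <<'E'
from h import *
im=cv2.imread("pics/w6.png"); cv2.imwrite("pics/w6a.png",crop(im,170,80,190,140,4))
W=dict(np.load("pics/w6.npz")); 
for p in ([.7013,.099,.09],[.6765,-.0567,.09]): print(proj(W,p))
E
```

```text
(np.float64(185.7629088060146), np.float64(101.27927969476785))
(np.float64(351.04131958342225), np.float64(128.98497727038972))
```

View pics/w6a.png

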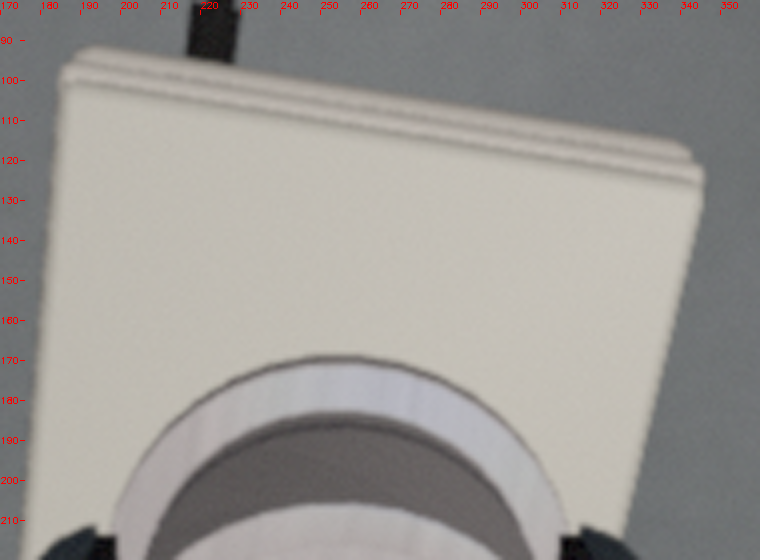

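```bash
python3 - <<'E'
from h import *
W=dict(np.load("pics/w6.npz")); 
a=atz(W,185.2,100,.09);b=atz(W,345.5,126,.09);e=b-a;print(a,b,np.linalg.norm(e)); e/=np.linalg.norm(e); n=np.array([e[1],-e[0],0]); print(n,(a+b)/2+n*.078)
T=ctrl.camera_params("top")
c=np.array([atz(T,205+x/5-.4,115+y/5-.4,.09) for x,y in [(130,42),(400,90),(355,357),(82,311)]]); print(c.mean(0),np.linalg.norm(c-np.roll(c,1,0),axis=1))
E
```

```text
[0.70243202 0.0994482  0.09      ] [ 0.67926681 -0.05116903  0.09      ] 0.15238823562544962
[-0.98837828  0.15201438  0.        ] [0.61375591 0.03599671 0.09      ]
[0.61374602 0.03486736 0.09      ] [0.15335095 0.15216704 0.15131548 0.15133125]
```

```bash

python3 -m inch '[{"wx":0,"wy":0,"wz":0,"tx":-0.003,"ty":0,"tz":0.03,"fingers":0.06},{"wx":0,"wy":0,"wz":0,"tx":0,"ty":0,"tz":0.025,"fingers":0.06},{"wx":0,"wy":0,"wz":0,"tx":0,"ty":0,"tz":0.012,"fingers":0.06},{"wx":0,"wy":0,"wz":0,"tx":0,"ty":0,"tz":0,"fingers":0.06}]'; python3 to.py .6157 .0349 .1187 0
```

```text
clock: 8.0
position: [0.6152, 0.0391, 0.1363]
tool_rot: [-0.001, 1.0, 0.003, -0.001]
ft_force: [-0.2, 0.3, -2.5]
grip_width: 0.0679
t [0.0005 0.0043 0.0176] w [-0.14  0.14  0.4 ] pos [0.6152 0.0391 0.1363] clk 8.0 F [-0.2  0.3 -2.5] g 0.0679 j6 1.61
```

```bash

python3 -m inch '[{"wx":-0.1,"wy":0.1,"wz":0.4,"tx":0.0005,"ty":0.0045,"tz":0.01,"fingers":0.06},{"wx":0,"wy":0,"wz":0,"tx":0,"ty":0,"tz":0,"fingers":0.06}]'; python3 to.py .6157 .0349 .1187 0
```

```text
clock: 8.25
position: [0.6167, 0.0347, 0.1272]
tool_rot: [-0.0, 1.0, 0.0, 0.001]
ft_force: [-0.5, -0.3, -2.4]
grip_width: 0.0684
t [-0.001  -0.0002  0.0085] w [-0.03 -0.13  0.  ] pos [0.6167 0.0347 0.1272] clk 8.25 F [-0.5 -0.3 -2.4] g 0.0684 j6 1.61
```

```bash

python3 -m inch '[{"wx":0,"wy":0,"wz":0,"tx":-0.001,"ty":0,"tz":0.006,"fingers":0.06},{"wx":0,"wy":0,"wz":0,"tx":0,"ty":0,"tz":0.002,"fingers":0.06},{"wx":0,"wy":0,"wz":0,"tx":0,"ty":0,"tz":0.002,"fingers":0.06}]'; python3 to.py .6157 .0349 .1187 0
```

```text
clock: 8.62
position: [0.6168, 0.0345, 0.1187]
tool_rot: [-0.0, 1.0, -0.0, 0.003]
ft_force: [-2.4, -1.3, 8.1]
grip_width: 0.0683
t [-0.0011 -0.0004 -0.    ] w [-0.04 -0.33 -0.02] pos [0.6168 0.0345 0.1187] clk 8.62 F [-2.4 -1.3  8.1] g 0.0683 j6 1.61
```

Contact is at z = 0.1187 exactly as predicted, with +8 N, so the block is down. I'll release and rise.

```bash

python3 -m inch '[{"wx":0,"wy":0,"wz":0,"tx":0,"ty":0,"tz":0,"fingers":0.0912},{"wx":0,"wy":0,"wz":0,"tx":0,"ty":0,"tz":0,"fingers":0.0912},{"wx":0,"wy":0,"wz":0,"tx":0,"ty":0,"tz":0,"fingers":0.0912},{"wx":0,"wy":0,"wz":0,"tx":0,"ty":0,"tz":-0.03,"fingers":0.0912},{"wx":0,"wy":0,"wz":0,"tx":0,"ty":0,"tz":-0.05,"fingers":0.0912},{"wx":0,"wy":0,"wz":0,"tx":0,"ty":0,"tz":-0.06,"fingers":0.0912},{"wx":0,"wy":0,"wz":0,"tx":-0.02,"ty":0,"tz":-0.02,"fingers":0.0912},{"wx":0,"wy":0,"wz":0,"tx":0,"ty":0,"tz":0,"fingers":0.0912}]'; python3 to.py .47 -.37 .24 0; python3 look.py w7
```

```text
clock: 9.62
position: [0.5968, 0.0346, 0.2847]
tool_rot: [-0.0, 1.0, -0.0, 0.005]
ft_force: [1.3, 0.8, 0.6]
grip_width: 0.0909
t [-0.1271  0.4047  0.0431] w [-0.05 -0.58 -0.01] pos [0.5968 0.0346 0.2847] clk 9.62 F [1.3 0.8 0.6] g 0.0909 j6 1.61
9.625 [0.5968 0.0346 0.2847] [ 1.0000e-02  5.8000e-01 -1.7995e+02] [1.32 0.79 0.62] 0.0909 [0.04 0.32 1.39 0.   1.42 1.61]
```

View pics/w7.png

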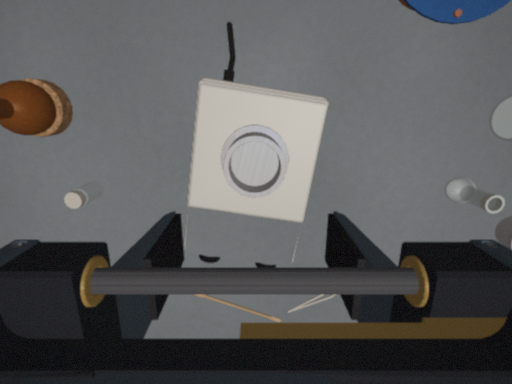

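The block stands on the plate with its rim near (254,167). The plate corners are at about (200,86), (325,104), (304,221) and (189,208).

```bash
python3 - <<'E'
from h import *
im=cv2.imread("pics/w7.png"); cv2.imwrite("pics/w7a.png",crop(im,180,75,155,155,5))
E
```

View pics/w7a.png

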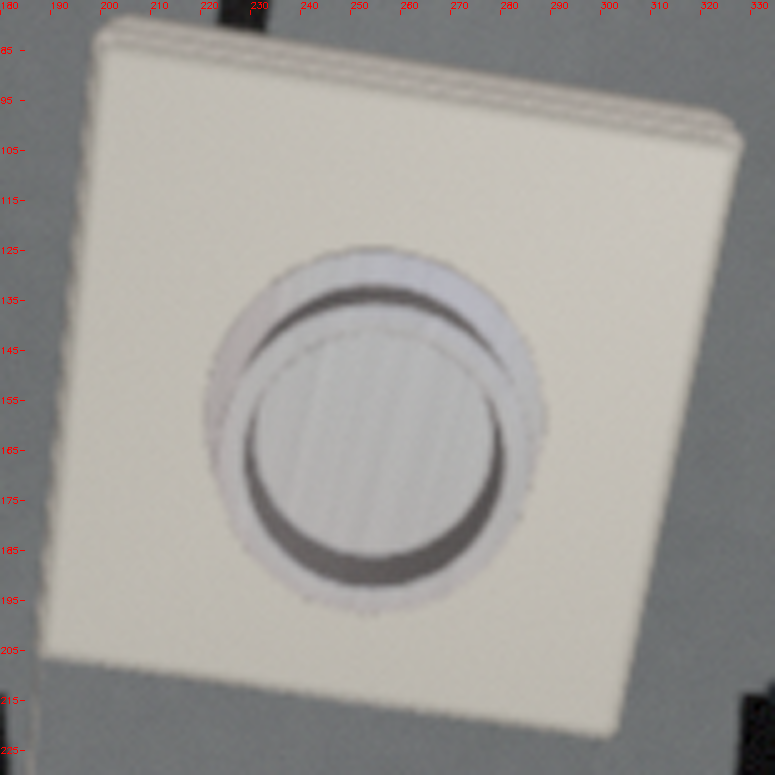

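```bash
python3 - <<'E'
from h import *
W=dict(np.load("pics/w7.npz"))
c=np.array([atz(W,180+x/5-.4,75+y/5-.4,.09) for x,y in [(100,47),(740,148),(614,738),(42,656)]]); print(c[:,:2],c.mean(0),np.linalg.norm(c-np.roll(c,1,0),axis=1))
print(atz(W,254.6,166.4,.146))
E
python3 to.py .485 -.38 .22 0
```

```text
[[ 0.70108334  0.09946356]
 [ 0.67844599 -0.05216155]
 [ 0.52715889 -0.02909792]
 [ 0.55017492  0.12242846]] [0.61421578 0.03515814 0.09      ] [0.1526458  0.15330566 0.15303503 0.15326442]
[0.61419545 0.03491616 0.146     ]
t [-0.1126  0.4147  0.0622] w [-0.05 -0.52 -0.01] pos [0.5971 0.0346 0.2836] clk 9.68 F [ 0.8 -0.3  0.1] g 0.0909 j6 1.61
```

```bash

python3 -m inch '[{"wx":0,"wy":-0.3,"wz":0,"tx":-0.02,"ty":0.05,"tz":0,"fingers":0.0912},{"wx":0,"wy":0,"wz":0,"tx":-0.025,"ty":0.056,"tz":0,"fingers":0.0912},{"wx":0,"wy":0,"wz":0,"tx":-0.025,"ty":0.056,"tz":0,"fingers":0.0912},{"wx":0,"wy":0,"wz":0,"tx":-0.025,"ty":0.056,"tz":0,"fingers":0.0912},{"wx":0,"wy":0,"wz":0,"tx":-0.025,"ty":0.056,"tz":0,"fingers":0.0912},{"wx":0,"wy":0,"wz":0,"tx":-0.02,"ty":0.056,"tz":0,"fingers":0.0912},{"wx":0,"wy":0,"wz":0,"tx":0,"ty":0.056,"tz":0,"fingers":0.0912},{"wx":0,"wy":0,"wz":0,"tx":0,"ty":0.03,"tz":0,"fingers":0.0912},{"wx":0,"wy":0,"wz":0,"tx":0,"ty":0,"tz":0,"fingers":0.0912}]'; python3 to.py .4797 -.3895 .15 0
```

```text
clock: 10.8
position: [0.455, -0.3934, 0.2628]
tool_rot: [-0.006, 1.0, 0.001, -0.008]
ft_force: [-0.8, 0.9, 0.1]
grip_width: 0.0912
t [ 0.0265 -0.0026  0.1125] w [-0.65  0.92  0.11] pos [ 0.455  -0.3934  0.2628] clk 10.8 F [-0.8  0.9  0.1] g 0.0912 j6 0.84
```

```bash

python3 -m inch '[{"wx":-0.6,"wy":0.9,"wz":0,"tx":0.0265,"ty":-0.003,"tz":0.02,"fingers":0.0912},{"wx":0,"wy":0,"wz":0,"tx":0,"ty":0,"tz":0.05,"fingers":0.0912},{"wx":0,"wy":0,"wz":0,"tx":0,"ty":0,"tz":0.035,"fingers":0.0912},{"wx":0,"wy":0,"wz":0,"tx":0,"ty":0,"tz":0,"fingers":0.0912}]'; python3 to.py .4797 -.3895 .029 0; python3 look.py w8
```

```text
clock: 11.3
position: [0.4822, -0.3857, 0.1501]
tool_rot: [-0.003, 1.0, 0.002, -0.002]
ft_force: [-0.2, 0.9, 1.0]
grip_width: 0.0915
t [-0.002   0.0046  0.1211] w [-0.39  0.24  0.21] pos [ 0.4822 -0.3857  0.1501] clk 11.3 F [-0.2  0.9  1. ] g 0.0915 j6 0.87
11.3 [ 0.4822 -0.3857  0.1501] [  -0.21   -0.24 -179.61] [-0.21  0.93  0.98] 0.0915 [-0.69  0.43  1.55  0.    1.16  0.87]
```

View pics/w8.png

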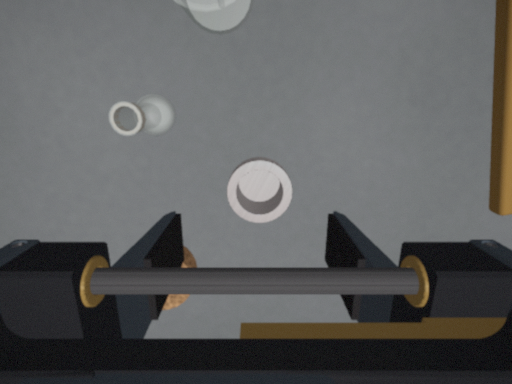

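The insert's collar is centred near (259.5,191.5) and the flask mouth is at (127,118.5).

```bash
python3 - <<'E'
from h import *
W=dict(np.load("pics/w8.npz"))
print(atz(W,259.5,191.5,.046),atz(W,127,118.5,.086))
E
```

```text
[ 0.48022325 -0.3895892   0.046     ] [ 0.55113081 -0.28557488  0.086     ]
```

```bash

python3 -m inch '[{"wx":-0.3,"wy":0.2,"wz":0.2,"tx":-0.002,"ty":0.0045,"tz":0.03,"fingers":0.0912},{"wx":0,"wy":0,"wz":0,"tx":0,"ty":0,"tz":0.04,"fingers":0.0912},{"wx":0,"wy":0,"wz":0,"tx":0,"ty":0,"tz":0.025,"fingers":0.0912},{"wx":0,"wy":0,"wz":0,"tx":0,"ty":0,"tz":0,"fingers":0.0912}]'; python3 to.py .4797 -.3895 .029 0
```

```text
clock: 11.85
position: [0.487, -0.3933, 0.063]
tool_rot: [0.005, 1.0, 0.001, 0.007]
ft_force: [0.3, 0.3, -0.2]
grip_width: 0.0912
t [-0.0078 -0.0042  0.0339] w [ 0.58 -0.82  0.11] pos [ 0.487  -0.3933  0.063 ] clk 11.85 F [ 0.3  0.3 -0.2] g 0.0912 j6 0.87
```

```bash

python3 -m inch '[{"wx":0.6,"wy":-0.8,"wz":0,"tx":-0.007,"ty":-0.004,"tz":0.012,"fingers":0.0912},{"wx":0,"wy":0,"wz":0,"tx":0,"ty":0,"tz":0.012,"fingers":0.0912},{"wx":0,"wy":0,"wz":0,"tx":0,"ty":0,"tz":0,"fingers":0.0912}]'; python3 to.py .4801 -.3896 .029 0
```

```text
clock: 12.22
position: [0.4821, -0.3907, 0.0418]
tool_rot: [0.002, 1.0, 0.001, 0.003]
ft_force: [-0.9, 0.3, 0.4]
grip_width: 0.0914
t [-0.0021 -0.0011  0.0128] w [ 0.21 -0.3   0.13] pos [ 0.4821 -0.3907  0.0418] clk 12.22 F [-0.9  0.3  0.4] g 0.0914 j6 0.87
```

```bash

python3 -m inch '[{"wx":0.2,"wy":-0.3,"wz":0,"tx":-0.0025,"ty":-0.001,"tz":0.011,"fingers":0.0912},{"wx":0,"wy":0,"wz":0,"tx":0,"ty":0,"tz":0,"fingers":0.0912}]'; python3 to.py .4801 -.3896 .029 0
```

```text
clock: 12.48
position: [0.4798, -0.39, 0.0306]
tool_rot: [0.0, 1.0, 0.001, 0.0]
ft_force: [0.6, -0.4, -0.0]
grip_width: 0.0911
t [ 0.0003 -0.0004  0.0016] w [ 0.03 -0.02  0.12] pos [ 0.4798 -0.39    0.0306] clk 12.47 F [ 0.6 -0.4 -0. ] g 0.0911 j6 0.87
```

```bash

python3 -m inch '[{"wx":0,"wy":0,"wz":0,"tx":0,"ty":0,"tz":0,"fingers":0.055},{"wx":0,"wy":0,"wz":0,"tx":0,"ty":0,"tz":0,"fingers":0.055},{"wx":0,"wy":0,"wz":0,"tx":0,"ty":0,"tz":0,"fingers":0.055},{"wx":0,"wy":0,"wz":0,"tx":0,"ty":0,"tz":0,"fingers":0.055},{"wx":0,"wy":0,"wz":0,"tx":0,"ty":0,"tz":0,"fingers":0.055}]'; python3 to.py .4801 -.3896 .029 0
python3 -m inch '[{"wx":0,"wy":0,"wz":0,"tx":0,"ty":0,"tz":-0.03,"fingers":0.055},{"wx":0,"wy":0,"wz":0,"tx":0,"ty":0,"tz":-0.05,"fingers":0.055},{"wx":0,"wy":0,"wz":0,"tx":0,"ty":0,"tz":-0.06,"fingers":0.055},{"wx":0,"wy":0,"wz":0,"tx":0,"ty":0,"tz":-0.06,"fingers":0.055},{"wx":0,"wy":0,"wz":0,"tx":0,"ty":0,"tz":-0.04,"fingers":0.055},{"wx":0,"wy":0,"wz":0,"tx":0,"ty":0,"tz":0,"fingers":0.055}]'; python3 look.py w9; python3 to.py .614 .0349 .27 0
```

```text
clock: 13.1
position: [0.4802, -0.3903, 0.0311]
tool_rot: [0.001, 1.0, 0.001, 0.001]
ft_force: [0.1, 0.2, -0.4]
grip_width: 0.0637
t [-0.0001 -0.0007  0.0021] w [ 0.07 -0.07  0.12] pos [ 0.4802 -0.3903  0.0311] clk 13.1 F [ 0.1  0.2 -0.4] g 0.0637 j6 0.87
clock: 13.85
position: [0.479, -0.3893, 0.2758]
tool_rot: [-0.001, 1.0, 0.001, -0.002]
ft_force: [0.1, 0.3, -2.8]
grip_width: 0.0632
13.85 [ 0.479  -0.3893  0.2758] [-1.2000e-01 -1.9000e-01 -1.7986e+02] [ 0.09  0.32 -2.76] 0.0632 [-0.7   0.36  1.35 -0.    1.44  0.87]
t [ 0.1368 -0.4231  0.0048] w [-0.31  0.39  0.12] pos [ 0.4782 -0.3885  0.2734] clk 13.9 F [-0.5  0.4 -1.1] g 0.0635 j6 0.87
```

View pics/w9.png

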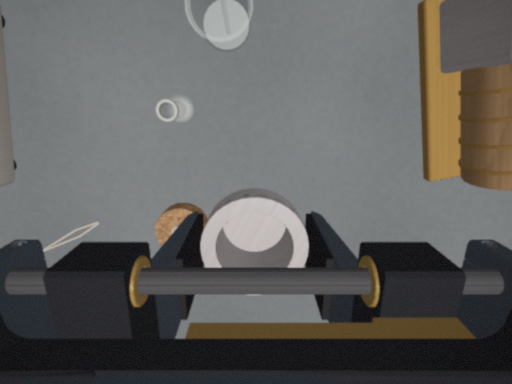

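The insert is held with its collar spanning x 200–308.5 and y about 192–295. Next I'll carry it over the block.

```bash
python3 - <<'E'
from h import *
im=cv2.imread("pics/w9.png"); cv2.imwrite("pics/w9a.png",crop(im,190,180,130,120,6))
W=dict(np.load("pics/w9.npz")); print(proj(W,W["tcp"]+[0,0,.0149]), proj(W,W["tcp"]+[0.032,0,.0149]),proj(W,W["tcp"]+[-0.032,0,.0149]),proj(W,W["tcp"]+[0,0.032,.0149]))
E
python3 -m inch '[{"wx":-0.3,"wy":0.4,"wz":0,"tx":0.018,"ty":-0.05,"tz":0,"fingers":0.055},{"wx":0,"wy":0,"wz":0,"tx":0.018,"ty":-0.055,"tz":0,"fingers":0.055},{"wx":0,"wy":0,"wz":0,"tx":0.018,"ty":-0.055,"tz":0,"fingers":0.055},{"wx":0,"wy":0,"wz":0,"tx":0.018,"ty":-0.055,"tz":0,"fingers":0.055},{"wx":0,"wy":0,"wz":0,"tx":0.018,"ty":-0.055,"tz":0,"fingers":0.055},{"wx":0,"wy":0,"wz":0,"tx":0.018,"ty":-0.055,"tz":0,"fingers":0.055},{"wx":0,"wy":0,"wz":0,"tx":0.018,"ty":-0.055,"tz":0,"fingers":0.055},{"wx":0,"wy":0,"wz":0,"tx":0,"ty":-0.03,"tz":0,"fingers":0.055},{"wx":0,"wy":0,"wz":0,"tx":0,"ty":0,"tz":0,"fingers":0.055}]'; python3 to.py .614 .0349 .27 0
```

```text
(np.float64(255.20793954314001), np.float64(247.90359695834093)) (np.float64(255.43644367379588), np.float64(195.94164072438713)) (np.float64(255.00288391130147), np.float64(294.5333525629308)) (np.float64(200.63156513942278), np.float64(247.69075549702754))
clock: 15.02
position: [0.5975, 0.0356, 0.2466]
tool_rot: [-0.005, 1.0, -0.001, -0.022]
ft_force: [0.3, -0.2, -0.8]
grip_width: 0.0635
t [ 0.0154  0.0004 -0.0241] w [-0.54  2.48 -0.06] pos [0.5975 0.0356 0.2466] clk 15.03 F [ 0.3 -0.2 -0.8] g 0.0635 j6 1.6
```

View pics/w9a.png

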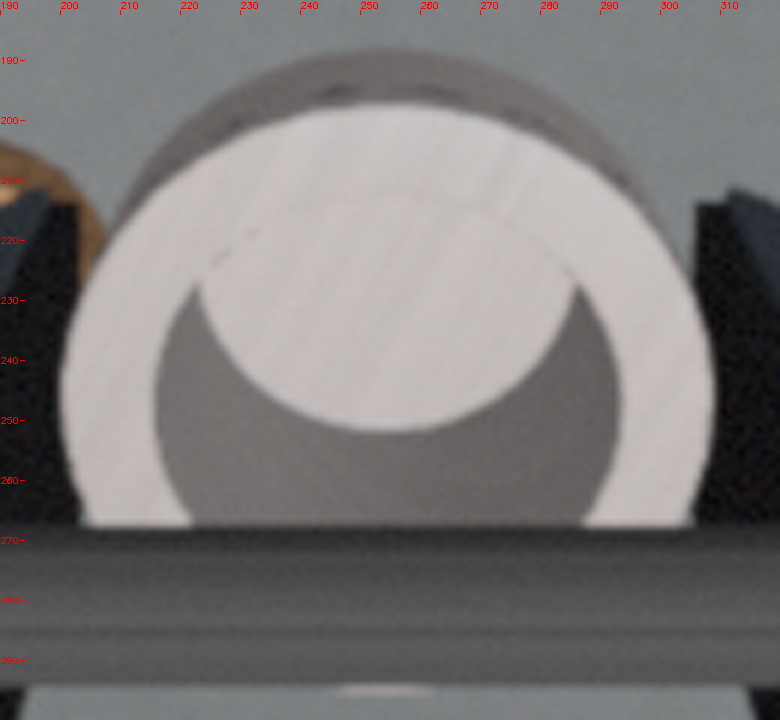

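```bash

python3 -m inch '[{"wx":-0.5,"wy":2.4,"wz":0,"tx":0.016,"ty":0,"tz":0,"fingers":0.055},{"wx":0,"wy":0,"wz":0,"tx":0,"ty":0,"tz":0,"fingers":0.055},{"wx":0,"wy":0,"wz":0,"tx":0,"ty":0,"tz":0.03,"fingers":0.055},{"wx":0,"wy":0,"wz":0,"tx":0,"ty":0,"tz":0.01,"fingers":0.055},{"wx":0,"wy":0,"wz":0,"tx":0,"ty":0,"tz":0,"fingers":0.055}]'; python3 to.py .6143 .0348 .185 0
```

```text
clock: 15.65
position: [0.6094, 0.0313, 0.1989]
tool_rot: [0.001, 1.0, -0.002, -0.007]
ft_force: [-0.2, 1.0, -0.8]
grip_width: 0.0634
t [ 0.0051 -0.0035  0.0139] w [ 0.12  0.82 -0.24] pos [0.6094 0.0313 0.1989] clk 15.65 F [-0.2  1.  -0.8] g 0.0634 j6 1.61
```

```bash

python3 -m inch '[{"wx":0.1,"wy":0.8,"wz":-0.2,"tx":0.005,"ty":-0.0035,"tz":0.01,"fingers":0.055},{"wx":0,"wy":0,"wz":0,"tx":0,"ty":0,"tz":0,"fingers":0.055}]'; python3 to.py .6143 .0348 .185 0; python3 look.py w10
```

```text
clock: 15.9
position: [0.6152, 0.0345, 0.1894]
tool_rot: [0.0, 1.0, -0.001, 0.001]
ft_force: [0.2, 0.1, -2.0]
grip_width: 0.0634
t [-0.0009 -0.0003  0.0044] w [ 0.01 -0.14 -0.06] pos [0.6152 0.0345 0.1894] clk 15.9 F [ 0.2  0.1 -2. ] g 0.0634 j6 1.61
15.9 [0.6152 0.0345 0.1894] [6.0000e-02 1.4000e-01 1.7999e+02] [ 0.22  0.12 -2.02] 0.0634 [ 0.04  0.4   1.51 -0.    1.23  1.61]
```

View pics/w10.png

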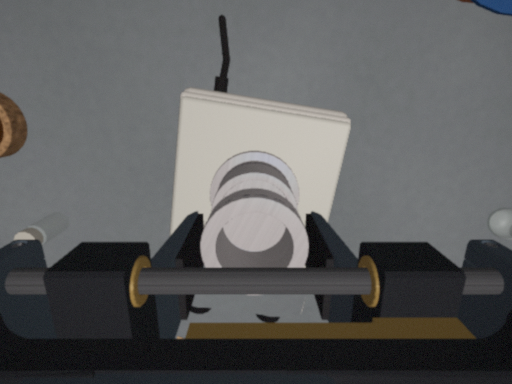

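The insert hangs on the block's axis, with the foot ring centred at x≈255 and the collar at x≈255. I'll lower it in small steps.

```bash

python3 -m inch '[{"wx":0,"wy":0,"wz":0,"tx":-0.001,"ty":0,"tz":0.012,"fingers":0.055},{"wx":0,"wy":0,"wz":0,"tx":0,"ty":0,"tz":0.006,"fingers":0.055},{"wx":0,"wy":0,"wz":0,"tx":0,"ty":0,"tz":0,"fingers":0.055}]'; python3 to.py .6143 .0348 .1511 0
```

```text
clock: 16.32
position: [0.6148, 0.0346, 0.1716]
tool_rot: [0.0, 1.0, -0.0, 0.002]
ft_force: [-0.1, 0.4, -1.9]
grip_width: 0.0634
t [-0.0006 -0.0002  0.0205] w [ 0.02 -0.28 -0.05] pos [0.6148 0.0346 0.1716] clk 16.32 F [-0.1  0.4 -1.9] g 0.0634 j6 1.61
```

```bash

python3 -m inch '[{"wx":0,"wy":-0.2,"wz":0,"tx":-0.0005,"ty":0,"tz":0.008,"fingers":0.055},{"wx":0,"wy":0,"wz":0,"tx":0,"ty":0,"tz":0.006,"fingers":0.055},{"wx":0,"wy":0,"wz":0,"tx":0,"ty":0,"tz":0,"fingers":0.055}]'; python3 to.py .6143 .0348 .1511 0
```

```text
clock: 16.7
position: [0.6144, 0.0346, 0.1566]
tool_rot: [0.0, 1.0, -0.0, 0.001]
ft_force: [0.9, -0.6, -1.2]
grip_width: 0.0631
t [-0.0001 -0.0002  0.0055] w [ 0.02 -0.06 -0.04] pos [0.6144 0.0346 0.1566] clk 16.7 F [ 0.9 -0.6 -1.2] g 0.0631 j6 1.61
```

```bash

python3 -m inch '[{"wx":0,"wy":0,"wz":0,"tx":0,"ty":0,"tz":0.004,"fingers":0.055},{"wx":0,"wy":0,"wz":0,"tx":0,"ty":0,"tz":0.002,"fingers":0.055},{"wx":0,"wy":0,"wz":0,"tx":0,"ty":0,"tz":0.001,"fingers":0.055}]'; python3 to.py .6143 .0348 .1511 0
```

```text
clock: 17.08
position: [0.6145, 0.0346, 0.151]
tool_rot: [0.0, 1.0, -0.0, 0.001]
ft_force: [-1.9, 0.1, 6.2]
grip_width: 0.0636
t [-0.0002 -0.0002 -0.0001] w [ 0.02 -0.12 -0.04] pos [0.6145 0.0346 0.151 ] clk 17.07 F [-1.9  0.1  6.2] g 0.0636 j6 1.61
```

Contact is at 0.1510 (0.1511 expected) with 6 N, so the insert is seated. Release and rise.

```bash

python3 -m inch '[{"wx":0,"wy":0,"wz":0,"tx":0,"ty":0,"tz":0,"fingers":0.0912},{"wx":0,"wy":0,"wz":0,"tx":0,"ty":0,"tz":0,"fingers":0.0912},{"wx":0,"wy":0,"wz":0,"tx":0,"ty":0,"tz":0,"fingers":0.0912},{"wx":0,"wy":0,"wz":0,"tx":0,"ty":0,"tz":-0.03,"fingers":0.0912},{"wx":0,"wy":0,"wz":0,"tx":0,"ty":0,"tz":-0.05,"fingers":0.0912},{"wx":0,"wy":0,"wz":0,"tx":0,"ty":0,"tz":-0.05,"fingers":0.0912},{"wx":0,"wy":0,"wz":0,"tx":-0.03,"ty":0,"tz":-0.01,"fingers":0.0912},{"wx":0,"wy":0,"wz":0,"tx":0,"ty":0,"tz":0,"fingers":0.0912}]'; python3 look.py w11;python3 to.py .5512 -.2856 .2 0; python3 - <<'E'
from h import *
im=cv2.imread("pics/w11.png"); cv2.imwrite("pics/w11a.png",crop(im,190,70,150,150,5))
E
```

```text
clock: 18.08
position: [0.5847, 0.0347, 0.2944]
tool_rot: [0.0, 1.0, -0.0, 0.002]
ft_force: [1.2, -0.5, 0.1]
grip_width: 0.0912
18.075 [0.5847 0.0347 0.2944] [5.0000e-02 2.1000e-01 1.7999e+02] [ 1.15 -0.48  0.06] 0.0912 [ 0.04  0.3   1.4  -0.    1.44  1.61]
t [-0.0346  0.3203  0.0938] w [ 0.01 -0.24 -0.05] pos [0.5857 0.0347 0.2939] clk 18.12 F [ 0.6  0.2 -0.2] g 0.0912 j6 1.61
```

View pics/w11a.png

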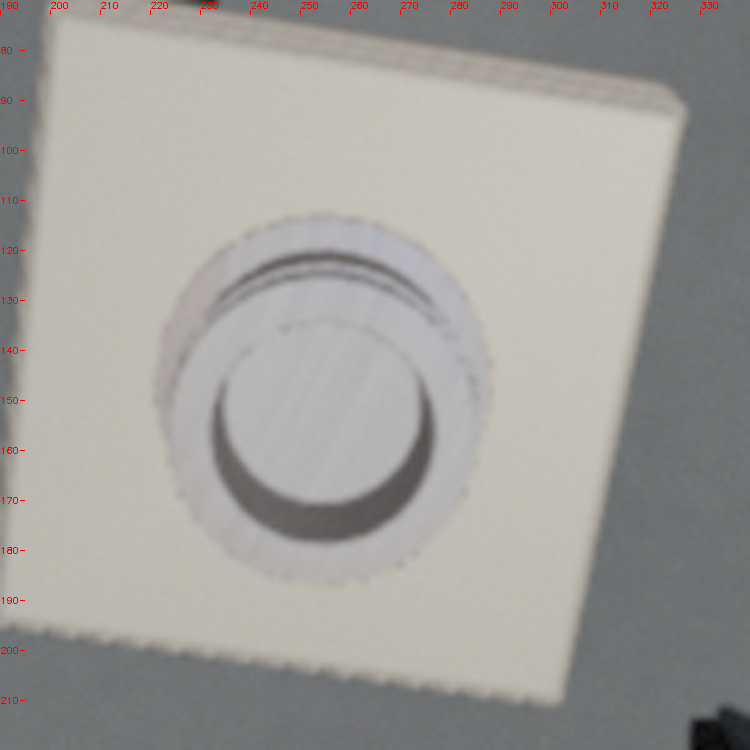

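The insert is seated, with its collar centred near pixel (254.2,155.7).

```bash
python3 - <<'E'
from h import *
W=dict(np.load("pics/w11.npz")); print(atz(W,254.2,155.7,.166), atz(W,254.2,150.6,.126))
E
python3 -m inch '[{"wx":0,"wy":0,"wz":0,"tx":-0.03,"ty":0.05,"tz":0,"fingers":0.0912},{"wx":0,"wy":0,"wz":0,"tx":-0.025,"ty":0.055,"tz":0,"fingers":0.0912},{"wx":0,"wy":0,"wz":0,"tx":-0.02,"ty":0.055,"tz":0,"fingers":0.0912},{"wx":0,"wy":0,"wz":0,"tx":0,"ty":0.055,"tz":0,"fingers":0.0912},{"wx":0,"wy":0,"wz":0,"tx":0,"ty":0.055,"tz":0,"fingers":0.0912},{"wx":0,"wy":0,"wz":0,"tx":0,"ty":0.05,"tz":0,"fingers":0.0912},{"wx":0,"wy":0,"wz":0,"tx":0,"ty":0,"tz":0,"fingers":0.0912}]'; python3 to.py .5512 -.2856 .2 0;python3 look.py w12
```

```text
[0.61458777 0.03525584 0.166     ] [0.61370401 0.03524225 0.126     ]
clock: 19.0
position: [0.5123, -0.2955, 0.2855]
tool_rot: [-0.001, 1.0, 0.001, -0.001]
ft_force: [-0.4, 0.5, -0.5]
grip_width: 0.0911
t [ 0.0391 -0.0096  0.0855] w [-0.12  0.07  0.11] pos [ 0.5123 -0.2955  0.2855] clk 19.0 F [-0.4  0.5 -0.5] g 0.0911 j6 1.03
19.0 [ 0.5123 -0.2955  0.2855] [-1.1000e-01 -7.0000e-02 -1.7988e+02] [-0.44  0.47 -0.46] 0.0911 [-0.54  0.31  1.4   0.    1.44  1.03]
```

View pics/w12.png

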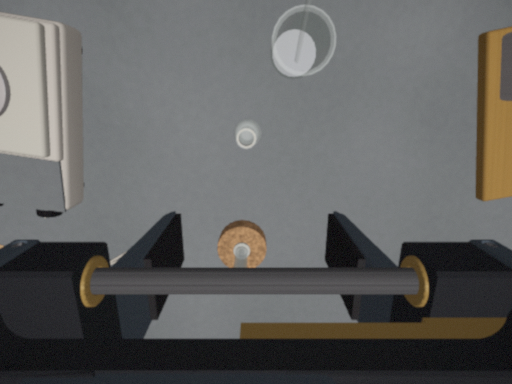

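```bash
python3 - <<'E'
from h import *
im=cv2.imread("pics/w12.png"); cv2.imwrite("pics/w12a.png",crop(im,215,100,70,70,8))
W=dict(np.load("pics/w12.npz")); print(atz(W,246.3,139,.086))
E
python3 -m inch '[{"wx":-0.1,"wy":0.1,"wz":0,"tx":0.037,"ty":-0.009,"tz":0.04,"fingers":0.06},{"wx":0,"wy":0,"wz":0,"tx":0,"ty":0,"tz":0.04,"fingers":0.06},{"wx":0,"wy":0,"wz":0,"tx":0,"ty":0,"tz":0.03,"fingers":0.06},{"wx":0,"wy":0,"wz":0,"tx":0,"ty":0,"tz":0,"fingers":0.06}]';python3 to.py .5512 -.2856 .06 0;python3 look.py w13
```

```text
[ 0.55002177 -0.28450782  0.086     ]
clock: 19.55
position: [0.5521, -0.2791, 0.1717]
tool_rot: [-0.002, 1.0, 0.004, 0.0]
ft_force: [-0.2, -0.3, 0.0]
grip_width: 0.0605
t [-0.001   0.007   0.1117] w [-0.23 -0.03  0.43] pos [ 0.5521 -0.2791  0.1717] clk 19.55 F [-0.2 -0.3  0. ] g 0.0605 j6 1.07
19.55 [ 0.5521 -0.2791  0.1717] [-4.3000e-01  3.0000e-02 -1.7977e+02] [-0.16 -0.34  0.  ] 0.0605 [-0.49  0.42  1.52  0.    1.2   1.07]
```

View pics/w12a.png

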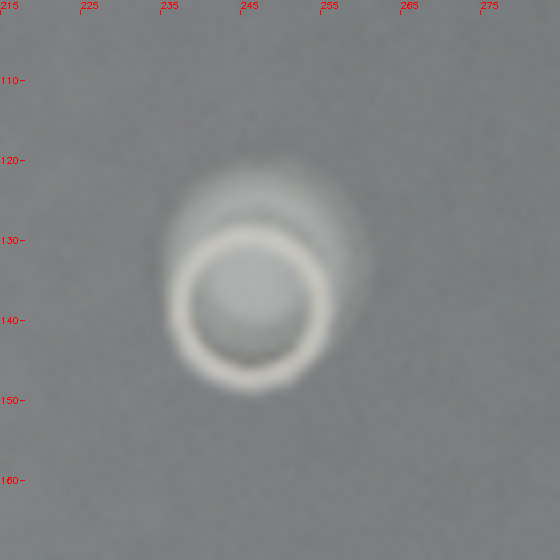

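View pics/w13.png

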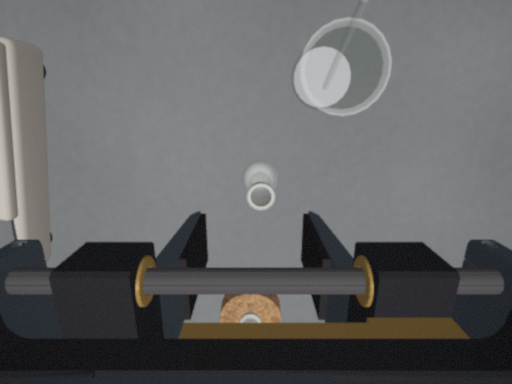

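The flask mouth is at (245.8,137.9) in w12 and at about (261,196) in w13.

```bash
python3 - <<'E'
from h import *
im=cv2.imread("pics/w13.png"); cv2.imwrite("pics/w13a.png",crop(im,230,155,60,65,8))
W=dict(np.load("pics/w12.npz")); print(atz(W,245.8,137.9,.086)); V=dict(np.load("pics/w13.npz")); print(atz(V,260.5,195.8,.086), tri(ray(W,245.8,137.9),ray(V,260.5,195.8)))
E
```

```text
[ 0.55137917 -0.28389161  0.086     ]
[ 0.55212305 -0.28387938  0.086     ] (array([ 0.55100226, -0.28387076,  0.08254468]), np.float64(0.0001703399576242376))
```

View pics/w13a.png

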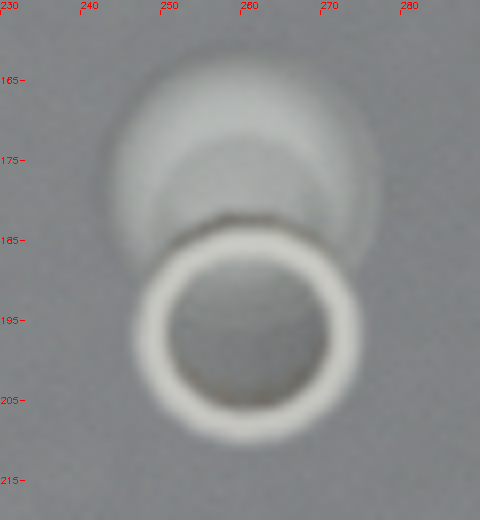

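```bash
python3 to.py .5518 -.2841 .1 0;
python3 -m inch '[{"wx":-0.2,"wy":0,"wz":0.4,"tx":-0.0005,"ty":0.005,"tz":0.02,"fingers":0.06},{"wx":0,"wy":0,"wz":0,"tx":0,"ty":0,"tz":0.03,"fingers":0.06},{"wx":0,"wy":0,"wz":0,"tx":0,"ty":0,"tz":0.02,"fingers":0.06},{"wx":0,"wy":0,"wz":0,"tx":0,"ty":0,"tz":0,"fingers":0.06}]';python3 to.py .5518 -.2841 .048 0
```

```text
t [-0.0016  0.0046  0.0735] w [-0.14 -0.21  0.43] pos [ 0.5531 -0.2796  0.1735] clk 19.6 F [-0.3  0.2 -0.2] g 0.06 j6 1.07
clock: 20.1
position: [0.5587, -0.2849, 0.1106]
tool_rot: [0.004, 1.0, 0.002, 0.009]
ft_force: [-0.0, -0.1, -0.2]
grip_width: 0.0602
t [-0.008  -0.0013  0.0625] w [ 0.44 -1.01  0.17] pos [ 0.5587 -0.2849  0.1106] clk 20.1 F [-0.  -0.1 -0.2] g 0.0602 j6 1.08
```

```bash

python3 -m inch '[{"wx":0.4,"wy":-1,"wz":0.2,"tx":-0.008,"ty":-0.001,"tz":0.003,"fingers":0.06},{"wx":0,"wy":0,"wz":0,"tx":0,"ty":0,"tz":0,"fingers":0.06},{"wx":0,"wy":0,"wz":0,"tx":0,"ty":0,"tz":0.01,"fingers":0.06},{"wx":0,"wy":0,"wz":0,"tx":0,"ty":0,"tz":0,"fingers":0.06}]';python3 to.py .5518 -.2841 .048 0
```

```text
clock: 20.6
position: [0.5526, -0.2847, 0.1016]
tool_rot: [0.002, 1.0, -0.0, 0.003]
ft_force: [0.4, -0.4, 0.2]
grip_width: 0.06
t [-0.0012 -0.0008  0.0535] w [ 0.23 -0.35 -0.02] pos [ 0.5526 -0.2847  0.1016] clk 20.6 F [ 0.4 -0.4  0.2] g 0.06 j6 1.08
```

```bash

python3 -m inch '[{"wx":0.2,"wy":-0.3,"wz":0,"tx":-0.001,"ty":-0.0008,"tz":0.01,"fingers":0.06},{"wx":0,"wy":0,"wz":0,"tx":0,"ty":0,"tz":0,"fingers":0.06},{"wx":0,"wy":0,"wz":0,"tx":0,"ty":0,"tz":0.015,"fingers":0.06},{"wx":0,"wy":0,"wz":0,"tx":0,"ty":0,"tz":0,"fingers":0.06}]';python3 to.py .5518 -.2841 .048 0
```

```text
clock: 21.1
position: [0.5513, -0.2837, 0.0742]
tool_rot: [-0.0, 1.0, -0.0, -0.0]
ft_force: [-0.1, -0.1, 0.2]
grip_width: 0.0599
t [0.0005 0.0004 0.0262] w [-0.02  0.03 -0.03] pos [ 0.5513 -0.2837  0.0742] clk 21.1 F [-0.1 -0.1  0.2] g 0.0599 j6 1.08
```

```bash

python3 -m inch '[{"wx":0,"wy":0,"wz":0,"tx":0.0005,"ty":0.0004,"tz":0.012,"fingers":0.06},{"wx":0,"wy":0,"wz":0,"tx":0,"ty":0,"tz":0.013,"fingers":0.06},{"wx":0,"wy":0,"wz":0,"tx":0,"ty":0,"tz":0,"fingers":0.06}]';python3 to.py .5518 -.2841 .048 0; python3 look.py w14
```

```text
clock: 21.48
position: [0.5517, -0.2841, 0.0471]
tool_rot: [-0.0, 1.0, -0.0, -0.0]
ft_force: [-0.2, -0.2, 0.4]
grip_width: 0.06
t [ 0.0001  0.     -0.0009] w [-0.03  0.06 -0.03] pos [ 0.5517 -0.2841  0.0471] clk 21.48 F [-0.2 -0.2  0.4] g 0.06 j6 1.08
21.475 [ 0.5517 -0.2841  0.0471] [ 3.0000e-02 -6.0000e-02 -1.7997e+02] [-0.22 -0.19  0.45] 0.06 [-0.49  0.53  1.67  0.    0.94  1.08]
```

View pics/w14.png

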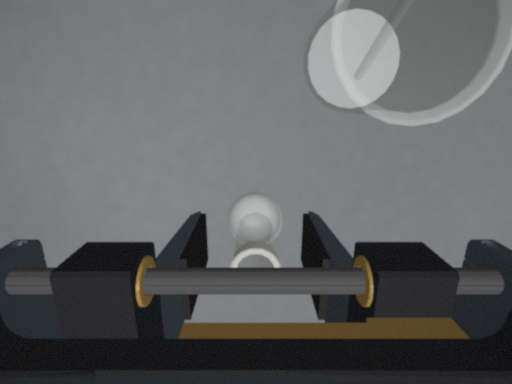

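The flask neck is at x≈255, centred between the pads at 206 and 302. I'll close and lift.

```bash

python3 -m inch '[{"wx":0,"wy":0,"wz":0,"tx":0,"ty":0,"tz":0,"fingers":0.018},{"wx":0,"wy":0,"wz":0,"tx":0,"ty":0,"tz":0,"fingers":0.018},{"wx":0,"wy":0,"wz":0,"tx":0,"ty":0,"tz":0,"fingers":0.018},{"wx":0,"wy":0,"wz":0,"tx":0,"ty":0,"tz":0,"fingers":0.018},{"wx":0,"wy":0,"wz":0,"tx":0,"ty":0,"tz":0,"fingers":0.018},{"wx":0,"wy":0,"wz":0,"tx":0,"ty":0,"tz":0,"fingers":0.018}]'; python3 to.py .5518 -.2841 .048 0
python3 -m inch '[{"wx":0,"wy":0,"wz":0,"tx":0,"ty":0,"tz":-0.02,"fingers":0.018},{"wx":0,"wy":0,"wz":0,"tx":0,"ty":0,"tz":-0.04,"fingers":0.018},{"wx":0,"wy":0,"wz":0,"tx":0,"ty":0,"tz":-0.05,"fingers":0.018},{"wx":0,"wy":0,"wz":0,"tx":0,"ty":0,"tz":-0.05,"fingers":0.018},{"wx":0,"wy":0,"wz":0,"tx":0,"ty":0,"tz":-0.05,"fingers":0.018},{"wx":0,"wy":0,"wz":0,"tx":0,"ty":0,"tz":-0.02,"fingers":0.018},{"wx":0,"wy":0,"wz":0,"tx":0,"ty":0,"tz":0,"fingers":0.018}]'; python3 to.py .6142 .0351 .27 0; python3 look.py w15
```

```text
clock: 22.28
position: [0.5529, -0.2847, 0.049]
tool_rot: [0.001, 1.0, -0.0, 0.001]
ft_force: [0.1, -1.0, -0.4]
grip_width: 0.0236
t [-0.0011 -0.0006  0.001 ] w [ 0.07 -0.14 -0.02] pos [ 0.5529 -0.2847  0.049 ] clk 22.27 F [ 0.1 -1.  -0.4] g 0.0236 j6 1.08
clock: 23.15
position: [0.5518, -0.2841, 0.2848]
tool_rot: [-0.0, 1.0, -0.0, -0.0]
ft_force: [-1.1, 0.6, -0.4]
grip_width: 0.0236
t [ 0.0623 -0.3192  0.0148] w [-0.02  0.02 -0.02] pos [ 0.5518 -0.2841  0.2848] clk 23.15 F [-1.1  0.6 -0.4] g 0.0236 j6 1.08
23.15 [ 0.5518 -0.2841  0.2848] [ 2.0000e-02 -2.0000e-02 -1.7998e+02] [-1.06  0.55 -0.4 ] 0.0236 [-0.49  0.36  1.33  0.    1.46  1.08]
```

View pics/w15.png

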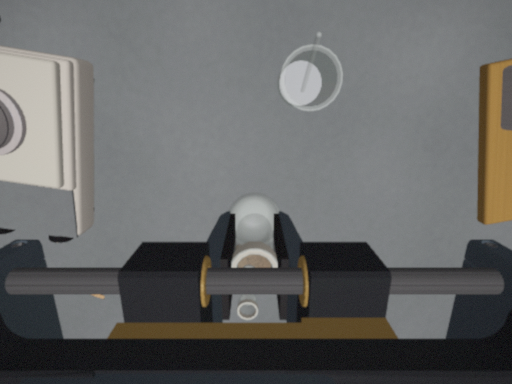

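The flask is held, with the front of its mouth at about (255,243) and the bulb centre at about (254,216). I'll check whether it is offset or tilted.

```bash
python3 - <<'E'
from h import *
im=cv2.imread("pics/w15.png"); cv2.imwrite("pics/w15a.png",crop(im,205,180,100,95,7))
W=dict(np.load("pics/w15.npz")); t=W["tcp"]
for n,dz,r in (("mouth",.037,.012),("bulb",-.0285,.0205),("foot",-.049,.012)):
  print(n,np.round([proj(W,t+[0,0,dz]),proj(W,t+[r,0,dz]),proj(W,t+[-r,0,dz]),proj(W,t+[0,r,dz])],1).tolist())
E
```

```text
mouth [[255.3, 268.2], [255.4, 247.1], [255.3, 288.3], [232.0, 268.2]]
bulb [[255.0, 219.6], [255.1, 192.7], [255.0, 245.1], [226.8, 219.6]]
foot [[255.0, 209.7], [255.0, 195.3], [254.9, 223.7], [239.8, 209.7]]
```

View pics/w15a.png

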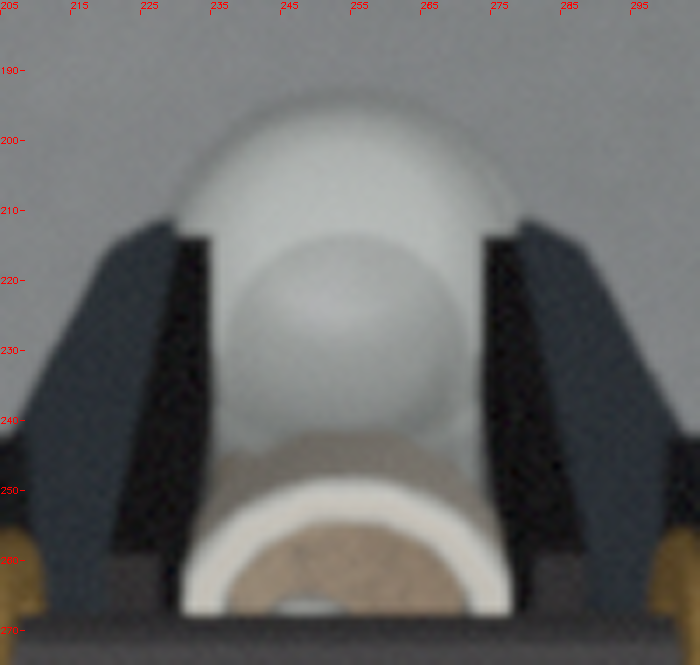

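```bash

python3 -m inch '[{"wx":0,"wy":0,"wz":0,"tx":0.01,"ty":-0.04,"tz":0,"fingers":0.018},{"wx":0,"wy":0,"wz":0,"tx":0.01,"ty":-0.05,"tz":0,"fingers":0.018},{"wx":0,"wy":0,"wz":0,"tx":0.01,"ty":-0.05,"tz":0,"fingers":0.018},{"wx":0,"wy":0,"wz":0,"tx":0.01,"ty":-0.05,"tz":0,"fingers":0.018},{"wx":0,"wy":0,"wz":0,"tx":0.01,"ty":-0.05,"tz":0,"fingers":0.018},{"wx":0,"wy":0,"wz":0,"tx":0.01,"ty":-0.04,"tz":0,"fingers":0.018},{"wx":0,"wy":0,"wz":0,"tx":0,"ty":-0.02,"tz":0,"fingers":0.018},{"wx":0,"wy":0,"wz":0,"tx":0,"ty":0,"tz":0,"fingers":0.018}]'; python3 to.py .6142 .0351 .25 0
```

```text
clock: 24.2
position: [0.6077, 0.0241, 0.2673]
tool_rot: [-0.002, 1.0, -0.002, -0.015]
ft_force: [-0.8, -0.4, -1.1]
grip_width: 0.0237
t [ 0.007  -0.011   0.0171] w [-0.23  1.66 -0.2 ] pos [0.6077 0.0241 0.2673] clk 24.2 F [-0.8 -0.4 -1.1] g 0.0237 j6 1.59
```

```bash

python3 -m inch '[{"wx":-0.2,"wy":1.7,"wz":-0.2,"tx":0.007,"ty":-0.011,"tz":0.015,"fingers":0.018},{"wx":0,"wy":0,"wz":0,"tx":0,"ty":0,"tz":0,"fingers":0.018},{"wx":0,"wy":0,"wz":0,"tx":0,"ty":0,"tz":0.01,"fingers":0.018},{"wx":0,"wy":0,"wz":0,"tx":0,"ty":0,"tz":0,"fingers":0.018}]'; python3 to.py .6142 .0351 .23 0
```

```text
clock: 24.7
position: [0.6134, 0.0293, 0.2408]
tool_rot: [0.002, 1.0, -0.002, -0.001]
ft_force: [0.1, 0.3, -0.9]
grip_width: 0.0235
t [ 0.0008 -0.0059  0.0108] w [ 0.19  0.07 -0.29] pos [0.6134 0.0293 0.2408] clk 24.7 F [ 0.1  0.3 -0.9] g 0.0235 j6 1.61
```

```bash

python3 -m inch '[{"wx":0.2,"wy":0,"wz":-0.3,"tx":0.001,"ty":-0.006,"tz":0.005,"fingers":0.018},{"wx":0,"wy":0,"wz":0,"tx":0,"ty":0,"tz":0.005,"fingers":0.018},{"wx":0,"wy":0,"wz":0,"tx":0,"ty":0,"tz":0,"fingers":0.018}]'; python3 look.py w16; python3 to.py .6145 .0351 .22 0;python3 - <<'E'
from h import *
im=cv2.imread("pics/w16.png"); cv2.imwrite("pics/w16a.png",crop(im,185,150,140,130,5))
W=dict(np.load("pics/w16.npz"))
for p in ([.6142,.0351,.166],[.6142+.032,.0351,.166],[.6142,.0351+.032,.166],[.6142,.0351-.032,.166],[.6142+.023,.0351,.166]):print(np.round(proj(W,p),1))
E
```

```text
clock: 25.08
position: [0.6147, 0.0347, 0.2307]
tool_rot: [-0.0, 1.0, -0.0, -0.0]
ft_force: [0.4, 0.1, -0.7]
grip_width: 0.0237
25.075 [0.6147 0.0347 0.2307] [ 3.0000e-02 -2.0000e-02 -1.7998e+02] [ 0.42  0.12 -0.69] 0.0237 [0.04 0.38 1.44 0.   1.33 1.61]
t [-0.0004 -0.0003  0.011 ] w [-0.02 -0.02 -0.03] pos [0.6149 0.0348 0.231 ] clk 25.12 F [-0.3  0.3  0.1] g 0.0235 j6 1.61
[254.5 203.9]
[254.5 166.8]
[216.7 203.9]
[292.3 203.9]
[254.5 177.5]
```

View pics/w16a.png

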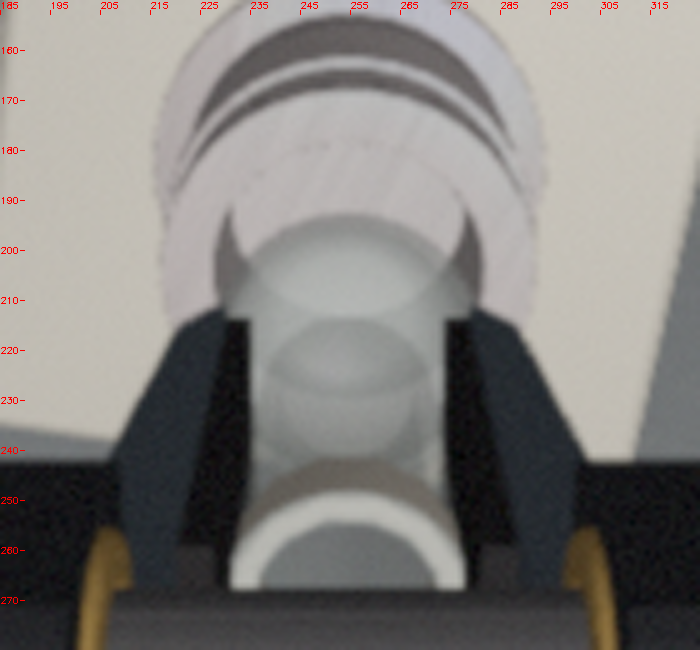

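The view matches the prediction to about 0.5 px: collar front edge at y≈167 and left edge at x≈217. I'll lower in small steps.

```bash

python3 -m inch '[{"wx":0,"wy":0,"wz":0,"tx":-0.0005,"ty":-0.0003,"tz":0.008,"fingers":0.018},{"wx":0,"wy":0,"wz":0,"tx":0,"ty":0,"tz":0.008,"fingers":0.018},{"wx":0,"wy":0,"wz":0,"tx":0,"ty":0,"tz":0,"fingers":0.018}]'; python3 to.py .6145 .0351 .175 0
```

```text
clock: 25.5
position: [0.6143, 0.0352, 0.2138]
tool_rot: [-0.0, 1.0, -0.0, 0.0]
ft_force: [-0.8, -0.2, -0.9]
grip_width: 0.0237
t [0.0002 0.0001 0.0388] w [-0.02 -0.   -0.01] pos [0.6143 0.0352 0.2138] clk 25.5 F [-0.8 -0.2 -0.9] g 0.0237 j6 1.61
```

```bash

python3 -m inch '[{"wx":0,"wy":0,"wz":0,"tx":0,"ty":0,"tz":0.008,"fingers":0.018},{"wx":0,"wy":0,"wz":0,"tx":0,"ty":0,"tz":0.007,"fingers":0.018},{"wx":0,"wy":0,"wz":0,"tx":0,"ty":0,"tz":0,"fingers":0.018}]'; python3 to.py .6145 .0351 .175 0
```

```text
clock: 25.88
position: [0.6142, 0.0352, 0.1976]
tool_rot: [-0.0, 1.0, -0.0, -0.0]
ft_force: [0.3, -0.1, -1.0]
grip_width: 0.0237
t [0.0003 0.0001 0.0226] w [-0.02  0.01 -0.01] pos [0.6142 0.0352 0.1976] clk 25.88 F [ 0.3 -0.1 -1. ] g 0.0237 j6 1.61
```

```bash

python3 -m inch '[{"wx":0,"wy":0,"wz":0,"tx":0,"ty":0,"tz":0.008,"fingers":0.018},{"wx":0,"wy":0,"wz":0,"tx":0,"ty":0,"tz":0.007,"fingers":0.018},{"wx":0,"wy":0,"wz":0,"tx":0,"ty":0,"tz":0.003,"fingers":0.018},{"wx":0,"wy":0,"wz":0,"tx":0,"ty":0,"tz":0,"fingers":0.018}]'; python3 to.py .6145 .0351 .175 0
```

```text
clock: 26.38
position: [0.6143, 0.0352, 0.1783]
tool_rot: [-0.0, 1.0, -0.0, -0.0]
ft_force: [-0.7, -0.3, -0.9]
grip_width: 0.0234
t [0.0002 0.0001 0.0033] w [-0.02  0.01 -0.01] pos [0.6143 0.0352 0.1783] clk 26.38 F [-0.7 -0.3 -0.9] g 0.0234 j6 1.61
```

```bash

python3 -m inch '[{"wx":0,"wy":0,"wz":0,"tx":0,"ty":0,"tz":0.002,"fingers":0.018},{"wx":0,"wy":0,"wz":0,"tx":0,"ty":0,"tz":0.0015,"fingers":0.018},{"wx":0,"wy":0,"wz":0,"tx":0,"ty":0,"tz":0.001,"fingers":0.018}]'; python3 to.py .6145 .0351 .175 0
```

```text
clock: 26.75
position: [0.6148, 0.0353, 0.1748]
tool_rot: [-0.0, 1.0, -0.0, 0.001]
ft_force: [-2.1, 0.0, 6.7]
grip_width: 0.0237
t [-0.0003  0.0002 -0.0002] w [-0.02 -0.1  -0.01] pos [0.6148 0.0353 0.1748] clk 26.75 F [-2.1  0.   6.7] g 0.0237 j6 1.61
```

Contact is at 0.1748 (0.175 expected) with 6.7 N, so the flask is home. I'll release gently.

```bash

python3 -m inch '[{"wx":0,"wy":0,"wz":0,"tx":0,"ty":0,"tz":0,"fingers":0.06},{"wx":0,"wy":0,"wz":0,"tx":0,"ty":0,"tz":0,"fingers":0.06},{"wx":0,"wy":0,"wz":0,"tx":0,"ty":0,"tz":0,"fingers":0.06},{"wx":0,"wy":0,"wz":0,"tx":0,"ty":0,"tz":-0.02,"fingers":0.06},{"wx":0,"wy":0,"wz":0,"tx":0,"ty":0,"tz":-0.04,"fingers":0.06},{"wx":0,"wy":0,"wz":0,"tx":0,"ty":0,"tz":-0.05,"fingers":0.06},{"wx":0,"wy":0,"wz":0,"tx":0,"ty":0,"tz":-0.03,"fingers":0.06},{"wx":0,"wy":0,"wz":0,"tx":-0.04,"ty":0,"tz":0,"fingers":0.06},{"wx":0,"wy":0,"wz":0,"tx":0,"ty":0,"tz":0,"fingers":0.06}]'; python3 look.py w17;python3 to.py .368 -.2745 .25 0; python3 - <<'E'
from h import *
im=cv2.imread("pics/w17.png"); cv2.imwrite("pics/w17a.png",crop(im,190,70,140,140,5))
E
```

```text
clock: 27.88
position: [0.5739, 0.0351, 0.3175]
tool_rot: [-0.0, 1.0, -0.0, -0.0]
ft_force: [1.0, 0.4, -0.0]
grip_width: 0.0596
27.875 [0.5739 0.0351 0.3175] [ 2.0000e-02 -3.0000e-02 -1.7998e+02] [ 1.03  0.37 -0.04] 0.0596 [0.04 0.28 1.37 0.   1.5  1.61]
t [-0.2074  0.3097  0.0671] w [-0.02 -0.07 -0.02] pos [0.5755 0.0351 0.3174] clk 27.93 F [ 1.   0.2 -0.3] g 0.06 j6 1.61
```

View pics/w17a.png

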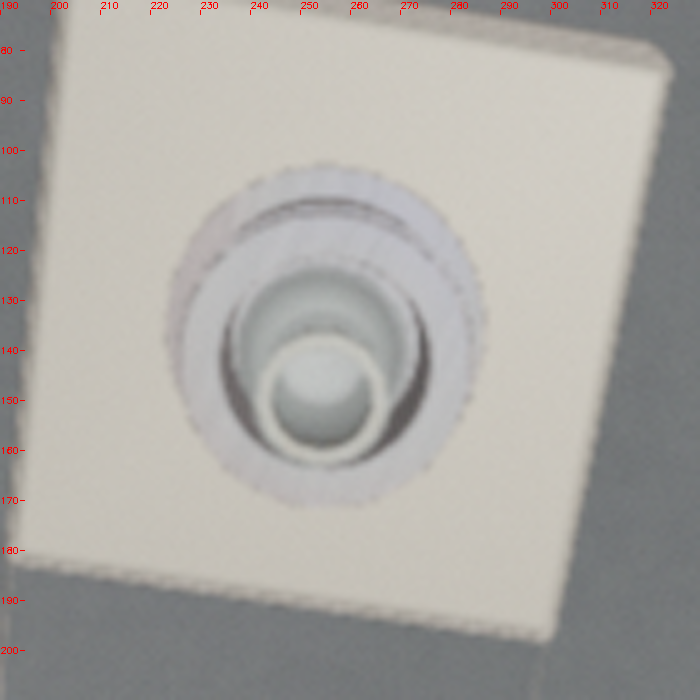

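The flask is upright in the insert, its mouth centred near (254.0,149.4).

```bash
python3 - <<'E'
from h import *
W=dict(np.load("pics/w17.npz")); print(atz(W,254.0,149.4,.212))
E
python3 -m inch '[{"wx":0,"wy":0,"wz":0,"tx":-0.035,"ty":0.045,"tz":0,"fingers":0.06},{"wx":0,"wy":0,"wz":0,"tx":-0.035,"ty":0.05,"tz":0,"fingers":0.06},{"wx":0,"wy":0,"wz":0,"tx":-0.035,"ty":0.05,"tz":0,"fingers":0.06},{"wx":0,"wy":0,"wz":0,"tx":-0.035,"ty":0.05,"tz":0,"fingers":0.06},{"wx":0,"wy":0,"wz":0,"tx":-0.035,"ty":0.05,"tz":0,"fingers":0.06},{"wx":0,"wy":0,"wz":0,"tx":-0.035,"ty":0.05,"tz":0,"fingers":0.06},{"wx":0,"wy":0,"wz":0,"tx":-0.03,"ty":0.015,"tz":0,"fingers":0.06},{"wx":0,"wy":0,"wz":0,"tx":0,"ty":0,"tz":0,"fingers":0.06}]'; python3 to.py .368 -.2745 .2 0;python3 look.py w18
```

```text
[0.61317251 0.0359862  0.212     ]
clock: 28.92
position: [0.3361, -0.287, 0.3132]
tool_rot: [0.001, 1.0, 0.001, 0.001]
ft_force: [1.0, 0.4, 0.1]
grip_width: 0.0601
t [ 0.0317 -0.0127  0.1132] w [ 0.12 -0.12  0.09] pos [ 0.3361 -0.287   0.3132] clk 28.93 F [1.  0.4 0.1] g 0.0601 j6 0.84
28.925 [ 0.3361 -0.287   0.3132] [-9.0000e-02  1.2000e-01  1.7988e+02] [1.04 0.37 0.13] 0.0601 [-0.73  0.05  1.66 -0.    1.43  0.84]
```

View pics/w18.png

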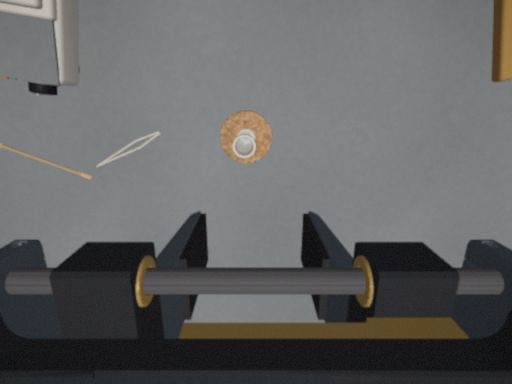

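```bash
python3 - <<'E'
from h import *
im=cv2.imread("pics/w18.png"); cv2.imwrite("pics/w18a.png",crop(im,215,100,65,75,8))
W=dict(np.load("pics/w18.npz")); print(atz(W,244.3,147,.126), atz(W,246,135.5,.037))
E
```

```text
[ 0.36629329 -0.27473128  0.126     ] [ 0.37086461 -0.27464621  0.037     ]
```

View pics/w18a.png

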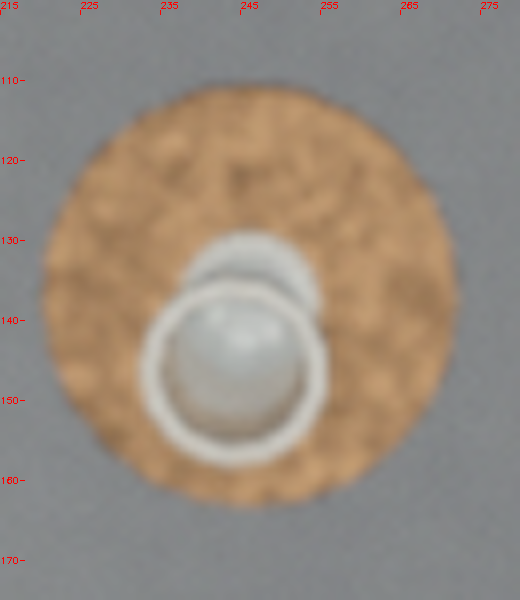

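```bash
python3 - <<'E'
from h import *
W=dict(np.load("pics/w18.npz")); print(atz(W,243.9,145.8,.126), atz(W,245.8,137.1,.037),atz(W,245.8,136.6,.03))
E
python3 -m inch '[{"wx":0.1,"wy":-0.1,"wz":0,"tx":0.0315,"ty":-0.0125,"tz":0.03,"fingers":0.06},{"wx":0,"wy":0,"wz":0,"tx":0,"ty":0,"tz":0.04,"fingers":0.06},{"wx":0,"wy":0,"wz":0,"tx":0,"ty":0,"tz":0.03,"fingers":0.06},{"wx":0,"wy":0,"wz":0,"tx":0,"ty":0,"tz":0,"fingers":0.06}]'; python3 to.py .368 -.2745 .16 0;python3 look.py w19
```

```text
[ 0.36774775 -0.27425621  0.126     ] [ 0.36848729 -0.27433224  0.037     ] [ 0.36847823 -0.27415641  0.03      ]
clock: 29.48
position: [0.3759, -0.2729, 0.2106]
tool_rot: [0.0, 1.0, 0.004, 0.003]
ft_force: [0.1, 0.9, 0.3]
grip_width: 0.0602
t [-0.0082  0.0015  0.0505] w [ 0.05 -0.3   0.43] pos [ 0.3759 -0.2729  0.2106] clk 29.48 F [0.1 0.9 0.3] g 0.0602 j6 0.91
29.475 [ 0.3759 -0.2729  0.2106] [ -0.43   0.3  179.95] [0.15 0.87 0.32] 0.0602 [-0.65  0.15  1.81  0.    1.18  0.91]
```

View pics/w19.png

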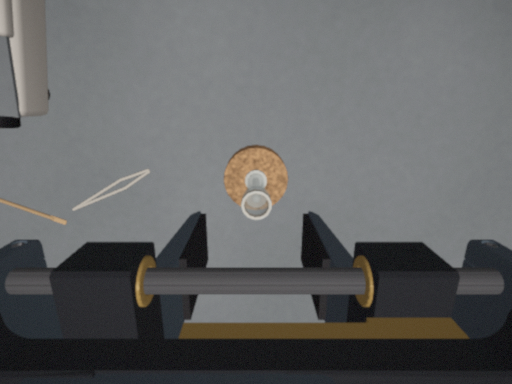

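The condenser head is at (256.5,206), on the same axis as its collar at (256,181), so it stands upright. I'll centre on it and descend.

```bash
python3 - <<'E'
from h import *
W=dict(np.load("pics/w19.npz")); print(atz(W,256.3,205.5,.126),atz(W,256,181,.037))
E
python3 -m inch '[{"wx":0,"wy":-0.3,"wz":0.4,"tx":-0.008,"ty":0.0015,"tz":0.01,"fingers":0.06},{"wx":0,"wy":0,"wz":0,"tx":0,"ty":0,"tz":0.015,"fingers":0.06},{"wx":0,"wy":0,"wz":0,"tx":0,"ty":0,"tz":0.015,"fingers":0.06},{"wx":0,"wy":0,"wz":0,"tx":0,"ty":0,"tz":0,"fingers":0.06}]'; python3 to.py .3681 -.2743 .054 0
```

```text
[ 0.3672842  -0.27435466  0.126     ] [ 0.3675207  -0.27470206  0.037     ]
clock: 30.02
position: [0.371, -0.2771, 0.1747]
tool_rot: [0.004, 1.0, 0.0, 0.005]
ft_force: [-0.7, -0.7, 1.0]
grip_width: 0.0602
t [-0.0039 -0.0039  0.1207] w [ 0.5  -0.52  0.03] pos [ 0.371  -0.2771  0.1747] clk 30.02 F [-0.7 -0.7  1. ] g 0.0602 j6 0.91
```

```bash

python3 -m inch '[{"wx":0.5,"wy":-0.5,"wz":0,"tx":-0.003,"ty":-0.003,"tz":0.008,"fingers":0.06},{"wx":0,"wy":0,"wz":0,"tx":0,"ty":0,"tz":0.015,"fingers":0.06},{"wx":0,"wy":0,"wz":0,"tx":0,"ty":0,"tz":0.01,"fingers":0.06},{"wx":0,"wy":0,"wz":0,"tx":0,"ty":0,"tz":0,"fingers":0.06}]'; python3 to.py .3679 -.2743 .054 0
```

```text
clock: 30.52
position: [0.3688, -0.2751, 0.1427]
tool_rot: [0.001, 1.0, -0.0, 0.002]
ft_force: [-0.1, 0.5, 0.0]
grip_width: 0.06
t [-0.0012 -0.001   0.0887] w [ 0.14 -0.19 -0.01] pos [ 0.3688 -0.2751  0.1427] clk 30.52 F [-0.1  0.5  0. ] g 0.06 j6 0.9
```

```bash

python3 -m inch '[{"wx":0.1,"wy":-0.2,"wz":0,"tx":-0.001,"ty":-0.001,"tz":0.015,"fingers":0.06},{"wx":0,"wy":0,"wz":0,"tx":0,"ty":0,"tz":0.015,"fingers":0.06},{"wx":0,"wy":0,"wz":0,"tx":0,"ty":0,"tz":0.015,"fingers":0.06},{"wx":0,"wy":0,"wz":0,"tx":0,"ty":0,"tz":0,"fingers":0.06}]'; python3 to.py .3679 -.2743 .054 0
```

```text
clock: 31.02
position: [0.368, -0.2742, 0.0957]
tool_rot: [0.001, 1.0, -0.0, 0.0]
ft_force: [0.4, -1.0, 0.4]
grip_width: 0.06
t [-0.0001  0.0001  0.0417] w [ 0.06 -0.02 -0.  ] pos [ 0.368  -0.2742  0.0957] clk 31.02 F [ 0.4 -1.   0.4] g 0.06 j6 0.91
```

```bash

python3 -m inch '[{"wx":0,"wy":0,"wz":0,"tx":0,"ty":0,"tz":0.015,"fingers":0.06},{"wx":0,"wy":0,"wz":0,"tx":0,"ty":0,"tz":0.015,"fingers":0.06},{"wx":0,"wy":0,"wz":0,"tx":0,"ty":0,"tz":0.01,"fingers":0.06},{"wx":0,"wy":0,"wz":0,"tx":0,"ty":0,"tz":0,"fingers":0.06}]'; python3 to.py .3679 -.2743 .054 0; python3 look.py w20
```

```text
clock: 31.52
position: [0.3694, -0.2753, 0.0559]
tool_rot: [0.002, 1.0, 0.0, 0.002]
ft_force: [-0.3, -0.9, -0.4]
grip_width: 0.0601
t [-0.0015 -0.001   0.0019] w [ 0.19 -0.18  0.  ] pos [ 0.3694 -0.2753  0.0559] clk 31.52 F [-0.3 -0.9 -0.4] g 0.0601 j6 0.91
31.525 [ 0.3694 -0.2753  0.0559] [ -0.     0.18 179.81] [-0.3  -0.95 -0.39] 0.0601 [-0.66  0.31  2.04 -0.    0.78  0.91]
```

View pics/w20.png

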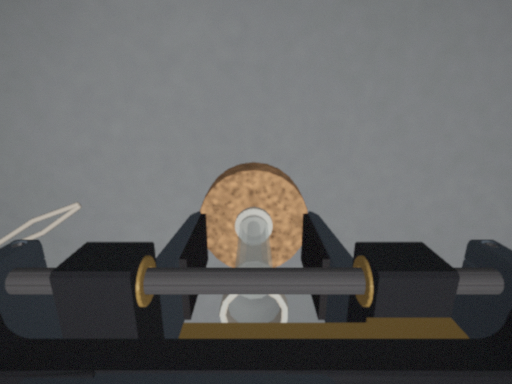

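The condenser is centred between the pads at x≈254. I'll make a small correction and close.

```bash

python3 -m inch '[{"wx":0.2,"wy":-0.2,"wz":0,"tx":-0.0015,"ty":-0.001,"tz":0.002,"fingers":0.06},{"wx":0,"wy":0,"wz":0,"tx":0,"ty":0,"tz":0,"fingers":0.06},{"wx":0,"wy":0,"wz":0,"tx":0,"ty":0,"tz":0,"fingers":0.014},{"wx":0,"wy":0,"wz":0,"tx":0,"ty":0,"tz":0,"fingers":0.014},{"wx":0,"wy":0,"wz":0,"tx":0,"ty":0,"tz":0,"fingers":0.014},{"wx":0,"wy":0,"wz":0,"tx":0,"ty":0,"tz":0,"fingers":0.014},{"wx":0,"wy":0,"wz":0,"tx":0,"ty":0,"tz":0,"fingers":0.014},{"wx":0,"wy":0,"wz":0,"tx":0,"ty":0,"tz":0,"fingers":0.014}]'; python3 to.py .3679 -.2743 .054 0
```

```text
clock: 32.58
position: [0.369, -0.2751, 0.0557]
tool_rot: [0.001, 1.0, -0.0, 0.001]
ft_force: [-0.2, 0.0, 0.8]
grip_width: 0.0255
t [-0.0011 -0.0009  0.0017] w [ 0.12 -0.17 -0.  ] pos [ 0.369  -0.2751  0.0557] clk 32.58 F [-0.2  0.   0.8] g 0.0255 j6 0.91
```

```bash

python3 -m inch '[{"wx":0,"wy":0,"wz":0,"tx":0,"ty":0,"tz":0,"fingers":0.014},{"wx":0,"wy":0,"wz":0,"tx":0,"ty":0,"tz":0,"fingers":0.014}]'; python3 to.py .3679 -.2743 .054 0
```

```text
clock: 32.83
position: [0.3691, -0.2751, 0.0557]
tool_rot: [0.001, 1.0, -0.0, 0.001]
ft_force: [0.4, -1.3, -0.1]
grip_width: 0.0259
t [-0.0012 -0.0008  0.0017] w [ 0.13 -0.17 -0.  ] pos [ 0.3691 -0.2751  0.0557] clk 32.83 F [ 0.4 -1.3 -0.1] g 0.0259 j6 0.91
```

The opening is 25.7 mm where the 20 mm tube should give 20, so I'll look.

```bash
python3 look.py w21; python3 - <<'E'
from h import *
p,d=ctrl.capture("side"); cv2.imwrite("pics/s21.png",p[:,:,::-1])
im=cv2.imread("pics/w21.png"); cv2.imwrite("pics/w21a.png",crop(im,170,150,170,190,4))
s=cv2.imread("pics/s21.png"); cv2.imwrite("pics/s21a.png",crop(s,310,80,130,120,6))
E
```

```text
32.825 [ 0.3691 -0.2751  0.0557] [0.0000e+00 1.7000e-01 1.7987e+02] [ 0.36 -1.31 -0.07] 0.0259 [-0.67  0.31  2.04  0.    0.78  0.91]
```

View pics/w21a.png

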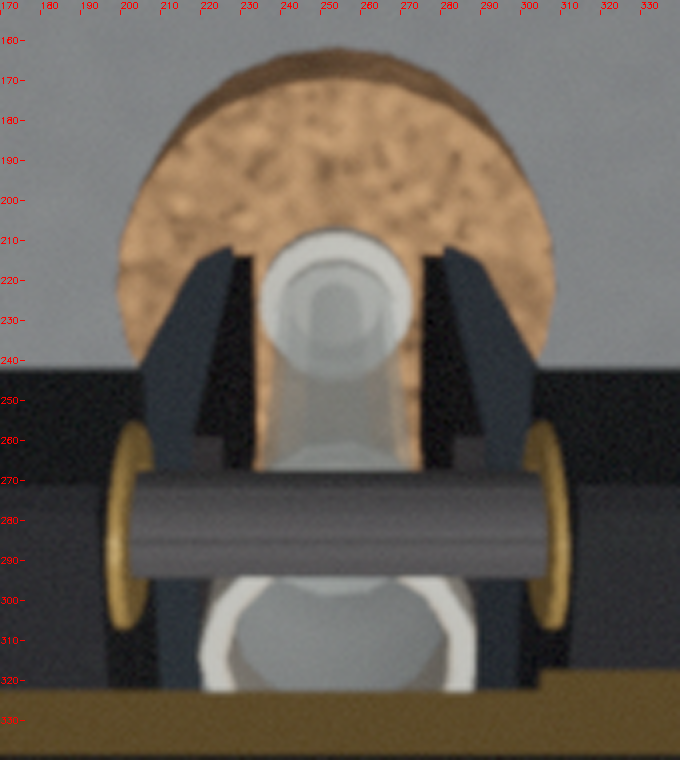

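View pics/s21a.png

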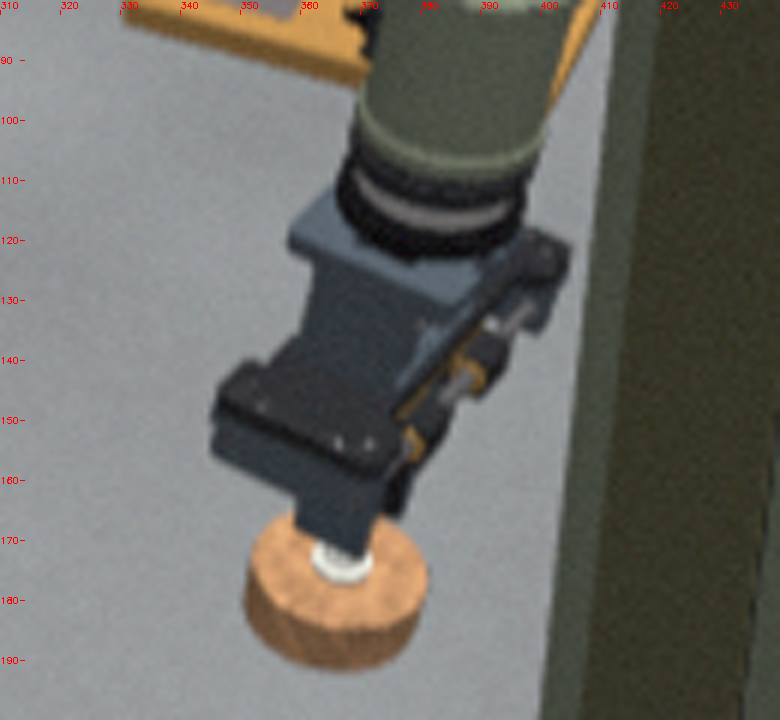

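The fingers' upper parts have stopped on the 29 mm head, and the tube isn't held: there's a visible gap between the tube and the pads. The head is a 22 mm tall cylinder, so I'll open, rise about 40 mm and grip it between the pads.

```bash

python3 -m inch '[{"wx":0,"wy":0,"wz":0,"tx":0,"ty":0,"tz":0,"fingers":0.05},{"wx":0,"wy":0,"wz":0,"tx":0,"ty":0,"tz":0,"fingers":0.05},{"wx":0,"wy":0,"wz":0,"tx":0,"ty":0,"tz":0,"fingers":0.05},{"wx":0.1,"wy":-0.15,"wz":0,"tx":-0.001,"ty":-0.001,"tz":-0.01,"fingers":0.05},{"wx":0,"wy":0,"wz":0,"tx":0,"ty":0,"tz":-0.015,"fingers":0.05},{"wx":0,"wy":0,"wz":0,"tx":0,"ty":0,"tz":-0.012,"fingers":0.05},{"wx":0,"wy":0,"wz":0,"tx":0,"ty":0,"tz":0,"fingers":0.05}]'; python3 to.py .3679 -.2743 .097 0; python3 look.py w22;  python3 - <<'E'
from h import *
im=cv2.imread("pics/w22.png"); cv2.imwrite("pics/w22a.png",crop(im,170,150,170,150,4))
E
```

```text
clock: 33.8
position: [0.3681, -0.2742, 0.0953]
tool_rot: [0.0, 1.0, -0.0, 0.0]
ft_force: [-0.5, -0.6, -0.9]
grip_width: 0.0497
t [-0.0002  0.0001 -0.0017] w [ 0.05 -0.04 -0.  ] pos [ 0.3681 -0.2742  0.0953] clk 33.8 F [-0.5 -0.6 -0.9] g 0.0497 j6 0.91
33.8 [ 0.3681 -0.2742  0.0953] [0.0000e+00 4.0000e-02 1.7995e+02] [-0.47 -0.63 -0.87] 0.0497 [-0.67  0.26  1.99 -0.    0.89  0.91]
```

View pics/w22a.png

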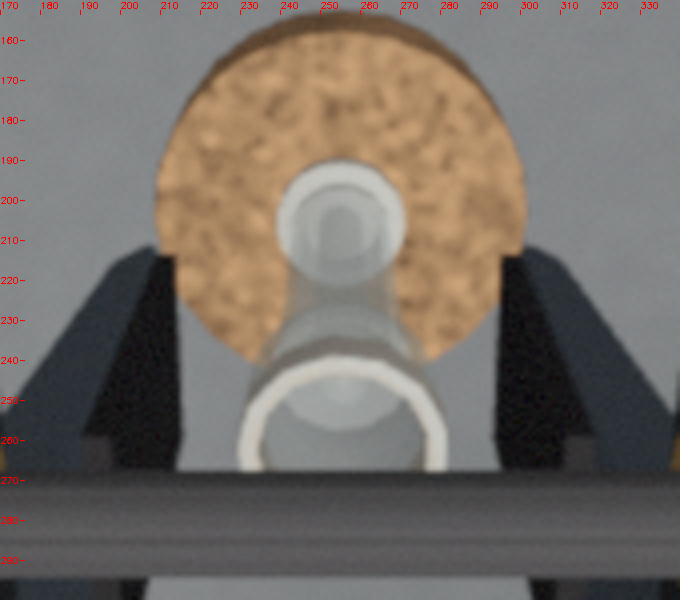

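```bash

python3 -m inch '[{"wx":0,"wy":0,"wz":0,"tx":0,"ty":0,"tz":0,"fingers":0.02},{"wx":0,"wy":0,"wz":0,"tx":0,"ty":0,"tz":0,"fingers":0.02},{"wx":0,"wy":0,"wz":0,"tx":0,"ty":0,"tz":0,"fingers":0.02},{"wx":0,"wy":0,"wz":0,"tx":0,"ty":0,"tz":0,"fingers":0.02},{"wx":0,"wy":0,"wz":0,"tx":0,"ty":0,"tz":0,"fingers":0.02}]'; python3 to.py .3679 -.2743 .097 0; python3 look.py w23;  python3 - <<'E'
from h import *
im=cv2.imread("pics/w23.png"); cv2.imwrite("pics/w23a.png",crop(im,170,150,170,150,4))
E
```

```text
clock: 34.48
position: [0.3673, -0.2736, 0.0939]
tool_rot: [-0.001, 1.0, 0.0, -0.001]
ft_force: [-0.0, -0.3, 2.0]
grip_width: 0.027
t [ 0.0006  0.0007 -0.0031] w [-0.06  0.11  0.  ] pos [ 0.3673 -0.2736  0.0939] clk 34.48 F [-0.  -0.3  2. ] g 0.027 j6 0.91
34.475 [ 0.3673 -0.2736  0.0939] [-0.0000e+00 -1.1000e-01 -1.7994e+02] [-0.04 -0.3   2.02] 0.027 [-0.67  0.26  2.   -0.    0.89  0.91]
```

View pics/w23a.png

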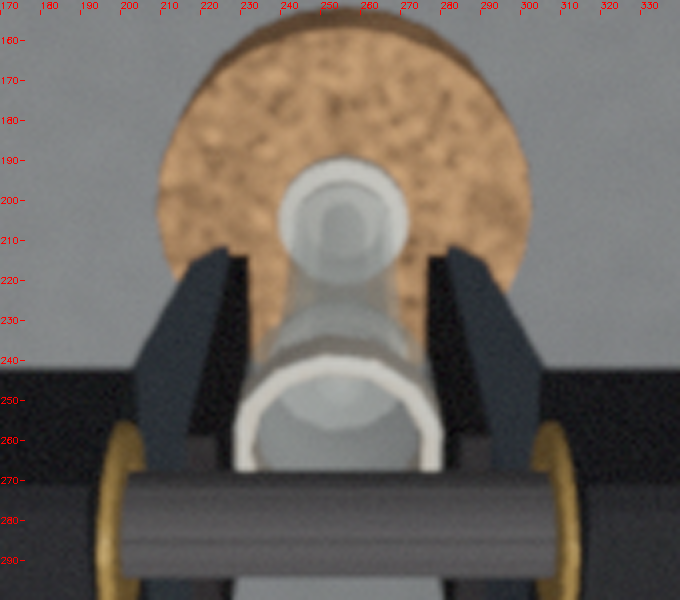

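The opening is 27.0 mm on the head, which is stable, and the condenser is still upright. I'll lift slowly and check the hold.

```bash

python3 -m inch '[{"wx":0,"wy":0,"wz":0,"tx":0,"ty":0,"tz":0,"fingers":0.02},{"wx":0,"wy":0,"wz":0,"tx":0,"ty":0,"tz":-0.008,"fingers":0.02},{"wx":0,"wy":0,"wz":0,"tx":0,"ty":0,"tz":-0.01,"fingers":0.02},{"wx":0,"wy":0,"wz":0,"tx":0,"ty":0,"tz":0,"fingers":0.02}]'; python3 to.py .3679 -.2743 .097 0; python3 look.py w24;  python3 - <<'E'
from h import *
im=cv2.imread("pics/w24.png"); cv2.imwrite("pics/w24a.png",crop(im,170,150,170,150,4))
p,d=ctrl.capture("side"); s=np.ascontiguousarray(p[:,:,::-1]); cv2.imwrite("pics/s24a.png",crop(s,310,80,130,120,6))
W=dict(np.load("pics/w24.npz")); t=W["tcp"]; zt=t[2]-.0945+.006
for n,h in (("rim",.120),("collar",.031),("tip",0)): print(n,np.round(proj(W,[t[0]+.0005,t[1]-.0005,zt+h]),1))
E
```

```text
clock: 35.02
position: [0.3671, -0.2735, 0.113]
tool_rot: [-0.001, 1.0, -0.0, -0.001]
ft_force: [0.6, -1.0, -0.4]
grip_width: 0.0272
t [0.0008 0.0009 0.016 ] w [-0.08  0.13 -0.  ] pos [ 0.3671 -0.2735  0.113 ] clk 35.02 F [ 0.6 -1.  -0.4] g 0.0272 j6 0.91
35.025 [ 0.3671 -0.2735  0.113 ] [ 0.0000e+00 -1.3000e-01 -1.7992e+02] [ 0.64 -0.95 -0.39] 0.0272 [-0.67  0.23  1.97 -0.    0.94  0.91]
rim [256.2 261.9]
collar [255.6 205.5]
tip [255.5 194.1]
```

View pics/w24a.png

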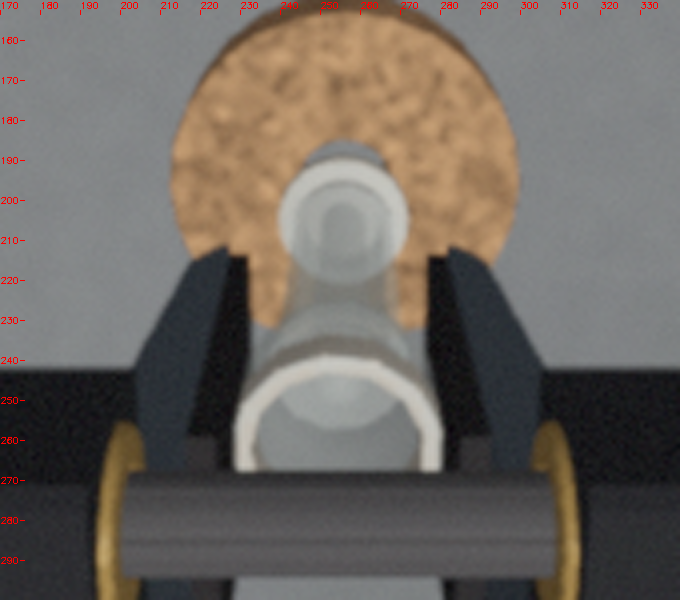

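View pics/s24a.png

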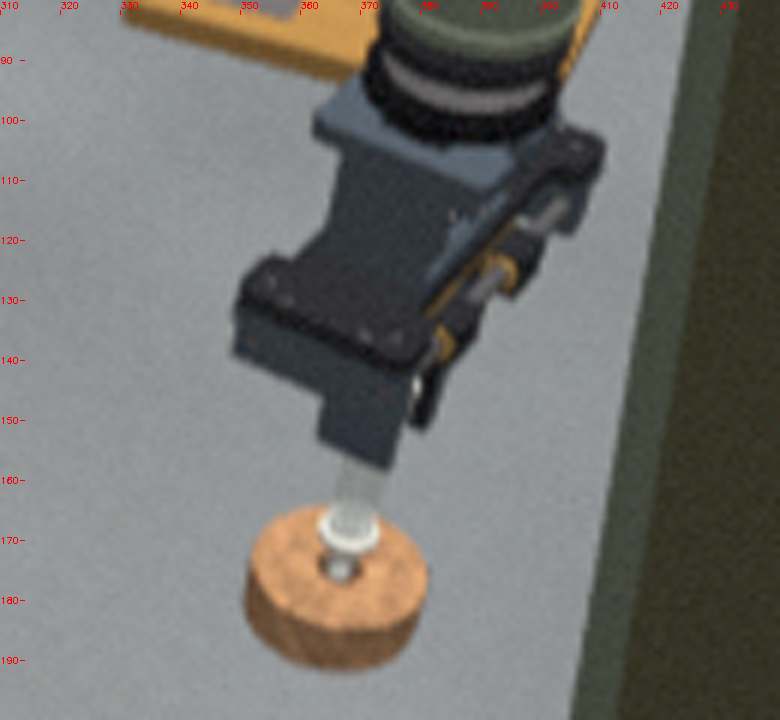

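The condenser is lifted and upright: its collar sits at about (255.6,204.6), predicted (255.6,205.5), with the tip free of the ring. I'll raise it well up and carry it.

```bash

python3 -m inch '[{"wx":0,"wy":0,"wz":0,"tx":0.0,"ty":0,"tz":-0.02,"fingers":0.02},{"wx":0,"wy":0,"wz":0,"tx":0,"ty":0,"tz":-0.04,"fingers":0.02},{"wx":0,"wy":0,"wz":0,"tx":0,"ty":0,"tz":-0.05,"fingers":0.02},{"wx":0,"wy":0,"wz":0,"tx":0,"ty":0,"tz":-0.05,"fingers":0.02},{"wx":0,"wy":0,"wz":0,"tx":0,"ty":0,"tz":-0.05,"fingers":0.02},{"wx":0,"wy":0,"wz":0,"tx":0,"ty":0,"tz":-0.04,"fingers":0.02},{"wx":0,"wy":0,"wz":0,"tx":0,"ty":0,"tz":-0.02,"fingers":0.02},{"wx":0,"wy":0,"wz":0,"tx":0,"ty":0,"tz":0,"fingers":0.02}]'; python3 to.py .6142 .0355 .37 0
```

```text
clock: 36.12
position: [0.3665, -0.2729, 0.3879]
tool_rot: [-0.003, 1.0, -0.0, -0.005]
ft_force: [0.2, 0.0, -1.1]
grip_width: 0.027
t [ 0.2478 -0.3083  0.0177] w [-0.39  0.52 -0.  ] pos [ 0.3665 -0.2729  0.3879] clk 36.12 F [ 0.2  0.  -1.1] g 0.027 j6 0.91
```

```bash

python3 -m inch '[{"wx":-0.3,"wy":0.4,"wz":0,"tx":0.025,"ty":-0.03,"tz":0,"fingers":0.02},{"wx":0,"wy":0,"wz":0,"tx":0.03,"ty":-0.04,"tz":0,"fingers":0.02},{"wx":0,"wy":0,"wz":0,"tx":0.032,"ty":-0.04,"tz":0,"fingers":0.02},{"wx":0,"wy":0,"wz":0,"tx":0.032,"ty":-0.04,"tz":0,"fingers":0.02},{"wx":0,"wy":0,"wz":0,"tx":0.032,"ty":-0.04,"tz":0,"fingers":0.02},{"wx":0,"wy":0,"wz":0,"tx":0.03,"ty":-0.04,"tz":0,"fingers":0.02},{"wx":0,"wy":0,"wz":0,"tx":0,"ty":0,"tz":0,"fingers":0.02}]'; python3 to.py .6142 .0355 .37 0
```

```text
clock: 37.0
position: [0.55, -0.0361, 0.3738]
tool_rot: [-0.003, 1.0, -0.002, -0.011]
ft_force: [-0.4, -1.3, -0.5]
grip_width: 0.0269
t [ 0.0641 -0.0718  0.0027] w [-0.29  1.27 -0.21] pos [ 0.55   -0.0361  0.3738] clk 37.0 F [-0.4 -1.3 -0.5] g 0.0269 j6 1.49
```

```bash

python3 -m inch '[{"wx":-0.3,"wy":1.2,"wz":-0.2,"tx":0.025,"ty":-0.03,"tz":0,"fingers":0.02},{"wx":0,"wy":0,"wz":0,"tx":0.025,"ty":-0.03,"tz":0,"fingers":0.02},{"wx":0,"wy":0,"wz":0,"tx":0.01,"ty":-0.01,"tz":0,"fingers":0.02},{"wx":0,"wy":0,"wz":0,"tx":0,"ty":0,"tz":0,"fingers":0.02}]'; python3 to.py .6142 .0355 .35 0
```

```text
clock: 37.5
position: [0.6085, 0.0318, 0.3681]
tool_rot: [0.002, 1.0, -0.002, -0.006]
ft_force: [-0.3, 0.1, -0.7]
grip_width: 0.0272
t [ 0.0059 -0.0038  0.018 ] w [ 0.24  0.66 -0.18] pos [0.6085 0.0318 0.3681] clk 37.5 F [-0.3  0.1 -0.7] g 0.0272 j6 1.61
```

```bash

python3 -m inch '[{"wx":0.2,"wy":0.65,"wz":-0.2,"tx":0.006,"ty":-0.004,"tz":0,"fingers":0.02},{"wx":0,"wy":0,"wz":0,"tx":0,"ty":0,"tz":0.012,"fingers":0.02},{"wx":0,"wy":0,"wz":0,"tx":0,"ty":0,"tz":0.012,"fingers":0.02},{"wx":0,"wy":0,"wz":0,"tx":0,"ty":0,"tz":0,"fingers":0.02},{"wx":0,"wy":0,"wz":0,"tx":0,"ty":0,"tz":0,"fingers":0.02}]'; python3 to.py .6142 .0355 .33 0; python3 look.py w25;  python3 - <<'E'
from h import *
im=cv2.imread("pics/w25.png"); cv2.imwrite("pics/w25a.png",crop(im,185,130,140,140,5))
C=ctrl.camera_params("side"); p,d=ctrl.capture("side"); s=np.ascontiguousarray(p[:,:,::-1]); cv2.imwrite("pics/s25.png",s); cv2.imwrite("pics/s25a.png",crop(s,150,50,140,140,5))
W=dict(np.load("pics/w25.npz")); t=W["tcp"]; zt=t[2]-.088
for n,h in (("rim",.120),("collar",.031),("tip",0)): print(n,np.round(proj(W,[t[0]+.0003,t[1]-.0003,zt+h]),1))
print(np.round(proj(W,[.6142,.0353,.212]),1))
E
```

```text
clock: 38.12
position: [0.6124, 0.0324, 0.3424]
tool_rot: [0.001, 1.0, -0.002, -0.001]
ft_force: [0.0, 0.1, -0.9]
grip_width: 0.0269
t [ 0.0018 -0.0031  0.0124] w [ 0.11  0.07 -0.2 ] pos [0.6124 0.0324 0.3424] clk 38.12 F [ 0.   0.1 -0.9] g 0.0269 j6 1.61
38.125 [0.6124 0.0324 0.3424] [ 2.0000e-01 -7.0000e-02  1.7989e+02] [ 0.05  0.1  -0.94] 0.0269 [ 0.04  0.34  1.22 -0.    1.58  1.61]
rim [256.1 262.6]
collar [255.2 205.9]
tip [255.  194.6]
[251.8 181.2]
```

View pics/w25a.png

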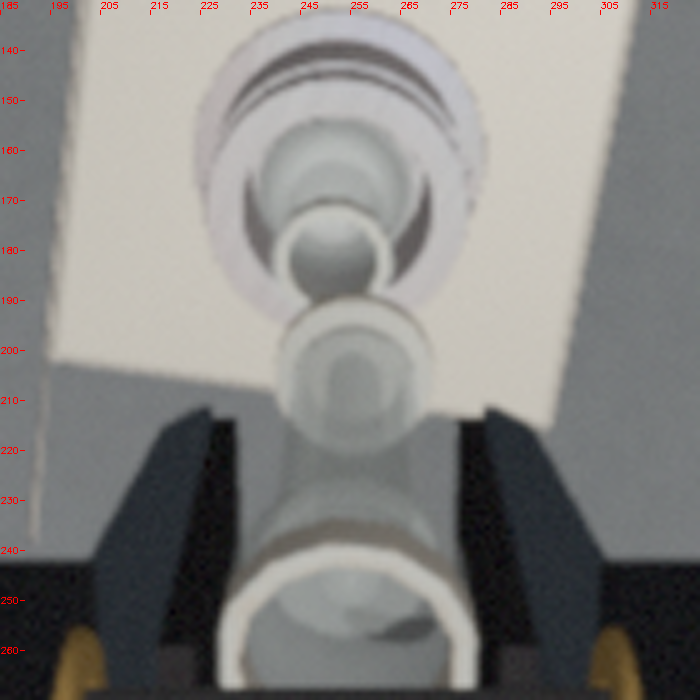

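View pics/s25a.png

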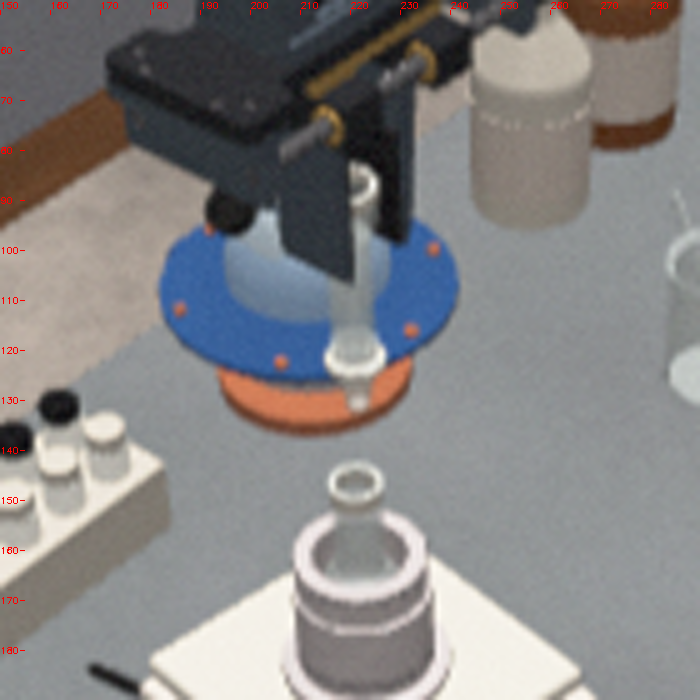

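The flask mouth is at (250.8,181.6), which puts it at about (0.614, 0.036). The condenser hangs upright above it. I'll align and go down to just above the mouth.

```bash

python3 -m inch '[{"wx":0.1,"wy":0.1,"wz":-0.2,"tx":0.0015,"ty":-0.004,"tz":0.008,"fingers":0.02},{"wx":0,"wy":0,"wz":0,"tx":0,"ty":0,"tz":0.01,"fingers":0.02},{"wx":0,"wy":0,"wz":0,"tx":0,"ty":0,"tz":0,"fingers":0.02},{"wx":0,"wy":0,"wz":0,"tx":0,"ty":0,"tz":0,"fingers":0.02}]'; python3 to.py .6138 .0364 .31 0; python3 look.py w26;  python3 - <<'E'
from h import *
im=cv2.imread("pics/w26.png"); cv2.imwrite("pics/w26a.png",crop(im,185,130,140,140,5))
p,d=ctrl.capture("side"); s=np.ascontiguousarray(p[:,:,::-1]); cv2.imwrite("pics/s26a.png",crop(s,190,80,70,90,7))
W=dict(np.load("pics/w26.npz")); t=W["tcp"]; zt=t[2]-.088
for n,h in (("rim",.120),("collar",.031),("tip",0)): print(n,np.round(proj(W,[t[0]+.0003,t[1]-.0003,zt+h]),1))
print(np.round(proj(W,[.614,.0361,.212]),1))
E
```

```text
clock: 38.72
position: [0.6142, 0.0371, 0.3232]
tool_rot: [-0.0, 1.0, 0.0, 0.001]
ft_force: [-0.3, -0.3, -0.2]
grip_width: 0.0265
t [-0.0005  0.0007  0.0132] w [-0.   -0.06  0.05] pos [0.6142 0.0371 0.3232] clk 38.73 F [-0.3 -0.3 -0.2] g 0.0265 j6 1.61
38.725 [0.6142 0.0371 0.3232] [-5.0e-02  6.0e-02 -1.8e+02] [-0.26 -0.26 -0.21] 0.0265 [0.04 0.34 1.26 0.   1.54 1.61]
rim [255.9 262.5]
collar [255.3 206.1]
tip [255.2 194.8]
[255.8 188.3]
```

View pics/w26a.png

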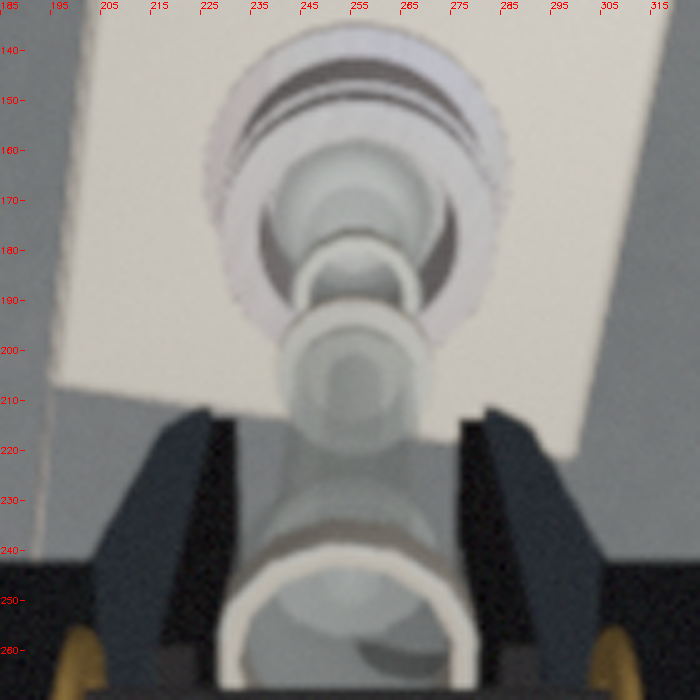

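View pics/s26a.png

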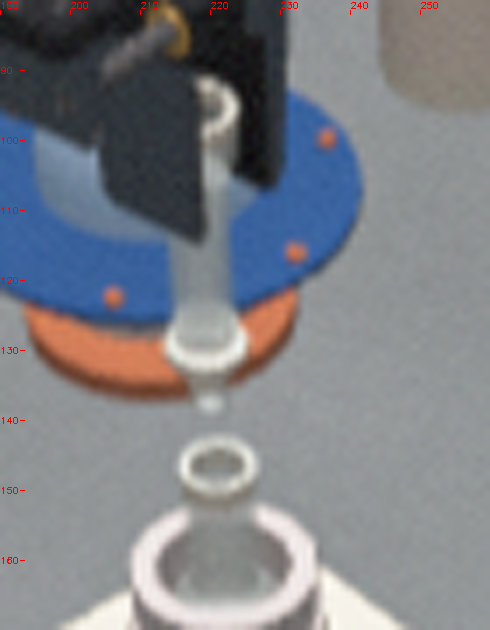

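```bash
python3 - <<'E'
from h import *
S=ctrl.camera_params("side")
f=lambda p:tuple(((np.array(proj(S,p))-[190,80]+.43)*7).round(0))
for n,x,y,z in (("mouth",.614,.0361,.212),("tip",.6145,.0368,.2352),("collar",.6145,.0368,.2662),("collarbot",.6145,.0368,.2592),("head",.6145,.0368,.3552),("insert",.614,.0353,.166)): print(n,f([x,y,z]))
print(f([.614+.002,.0361,.212]),f([.614,.0381,.212]))
E
```

```text
mouth (np.float64(220.0), np.float64(463.0))
tip (np.float64(214.0), np.float64(410.0))
collar (np.float64(210.0), np.float64(336.0))
collarbot (np.float64(211.0), np.float64(353.0))
head (np.float64(196.0), np.float64(104.0))
insert (np.float64(227.0), np.float64(564.0))
(np.float64(215.0), np.float64(461.0)) (np.float64(216.0), np.float64(466.0))
```

```bash
python3 - <<'E'
from h import *
W=dict(np.load("pics/w26.npz")); t=W["tcp"]; zt=t[2]-.088
for dx in (0,.001,.002,.003):
  c=t+[dx,0,0]; g=lambda a,b,h:np.round(proj(W,[c[0]+a,c[1]+b,zt+h]),1).tolist()
  print(dx,"front top",g(.013,0,.031),"front bot",g(.013,0,.024),"back top",g(-.013,0,.031),"lr",g(0,.013,.031),g(0,-.013,.031),"headfront",g(.0145,0,.12))
E
```

```text
0 front top [255.0, 191.3] front bot [255.0, 188.8] back top [254.9, 221.1] lr [239.1, 206.4] [270.8, 206.5] headfront [255.4, 238.1]
0.001 front top [255.0, 190.1] front bot [255.0, 187.7] back top [254.9, 220.0] lr [239.1, 205.3] [270.8, 205.3] headfront [255.4, 236.3]
0.002 front top [255.0, 188.9] front bot [255.0, 186.5] back top [254.9, 218.9] lr [239.1, 204.1] [270.8, 204.2] headfront [255.4, 234.6]
0.003 front top [255.0, 187.7] front bot [255.0, 185.4] back top [254.9, 217.8] lr [239.0, 202.9] [270.8, 203.0] headfront [255.5, 232.8]
```

Wrist geometry puts the condenser axis within 0.5 mm of the TCP. The mouth agrees in both views, while the side view hints the tip is 1–2 mm towards +x/+y. I'll take a compromise target and lower slowly.

```bash

python3 -m inch '[{"wx":0,"wy":0,"wz":0,"tx":-0.001,"ty":0.001,"tz":0.006,"fingers":0.02},{"wx":0,"wy":0,"wz":0,"tx":0,"ty":0,"tz":0.006,"fingers":0.02},{"wx":0,"wy":0,"wz":0,"tx":0,"ty":0,"tz":0,"fingers":0.02},{"wx":0,"wy":0,"wz":0,"tx":0,"ty":0,"tz":0,"fingers":0.02}]'; python3 to.py .6135 .036 .30 0; python3 look.py w27;  python3 - <<'E'
from h import *
im=cv2.imread("pics/w27.png"); cv2.imwrite("pics/w27a.png",crop(im,185,130,140,140,5))
p,d=ctrl.capture("side"); s=np.ascontiguousarray(p[:,:,::-1]); cv2.imwrite("pics/s27a.png",crop(s,190,80,70,90,7))
S=ctrl.camera_params("side");t=ctrl.get_state()["position"]
f=lambda p:tuple(((np.array(proj(S,p))-[190,80]+.43)*7).round(0))
for n,h in (("tip",0),("collar",.031)): print(n,f([t[0]+.0003,t[1]-.0003,t[2]-.088+h]))
E
```

```text
clock: 39.33
position: [0.6133, 0.0358, 0.3106]
tool_rot: [0.0, 1.0, 0.0, 0.001]
ft_force: [1.1, -0.2, 0.6]
grip_width: 0.0269
t [ 0.0002 -0.0002  0.0106] w [ 0.   -0.08  0.03] pos [0.6133 0.0358 0.3106] clk 39.33 F [ 1.1 -0.2  0.6] g 0.0269 j6 1.61
39.325 [0.6133 0.0358 0.3106] [-3.0e-02  8.0e-02  1.8e+02] [ 1.07 -0.2   0.59] 0.0269 [ 0.04  0.34  1.29 -0.    1.51  1.61]
tip (np.float64(221.0), np.float64(438.0))
collar (np.float64(216.0), np.float64(365.0))
```

View pics/s27a.png

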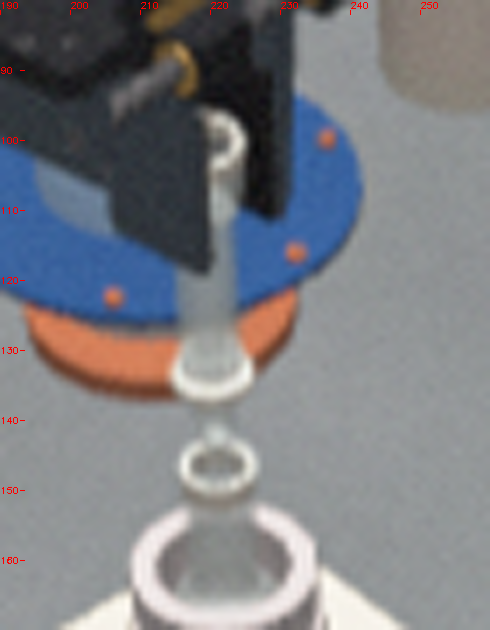

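View pics/w27a.png

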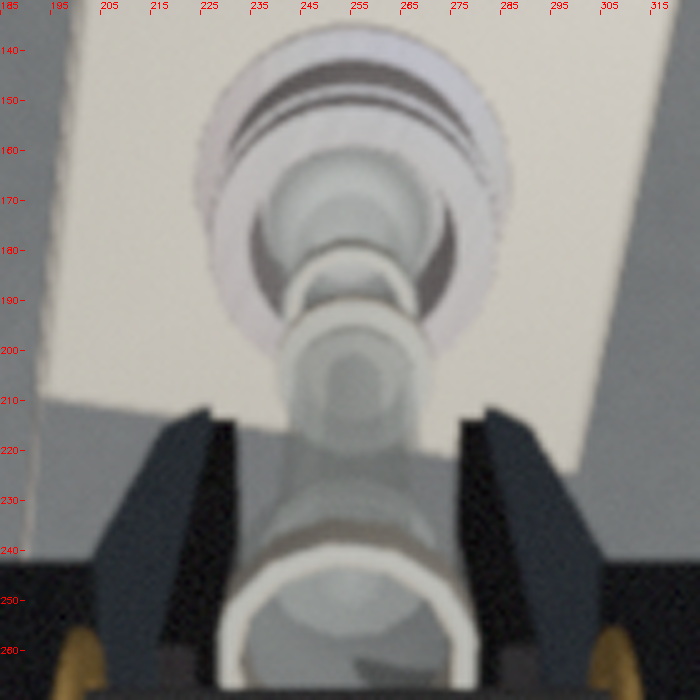

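Aligned: in the side view the tip is at x≈215 with the flask axis expected at 216–217, and the wrist view is within 0.5 mm. I'll lower.

```bash

python3 -m inch '[{"wx":0,"wy":0,"wz":0,"tx":0.0001,"ty":-0.0004,"tz":0.006,"fingers":0.02},{"wx":0,"wy":0,"wz":0,"tx":0,"ty":0,"tz":0.006,"fingers":0.02},{"wx":0,"wy":0,"wz":0,"tx":0,"ty":0,"tz":0,"fingers":0.02}]'; python3 to.py .6135 .0362 .276 0
```

```text
clock: 39.8
position: [0.6134, 0.0363, 0.2978]
tool_rot: [-0.0, 1.0, 0.0, 0.001]
ft_force: [-1.0, 0.0, -0.9]
grip_width: 0.027
t [0.0001 0.0001 0.0218] w [-0.   -0.08  0.04] pos [0.6134 0.0363 0.2978] clk 39.8 F [-1.   0.  -0.9] g 0.027 j6 1.61
```

```bash

python3 -m inch '[{"wx":0,"wy":0,"wz":0,"tx":0,"ty":0,"tz":0.004,"fingers":0.02},{"wx":0,"wy":0,"wz":0,"tx":0,"ty":0,"tz":0.004,"fingers":0.02},{"wx":0,"wy":0,"wz":0,"tx":0,"ty":0,"tz":0,"fingers":0.02}]'; python3 to.py .6135 .0362 .276 0; python3 - <<'E'
from h import *
p,d=ctrl.capture("side"); s=np.ascontiguousarray(p[:,:,::-1]); cv2.imwrite("pics/s28a.png",crop(s,190,80,70,90,7))
E
```

```text
clock: 40.17
position: [0.6134, 0.0363, 0.2892]
tool_rot: [-0.0, 1.0, 0.0, 0.001]
ft_force: [0.1, -0.4, -0.5]
grip_width: 0.0274
t [0.0001 0.0001 0.0132] w [-0.   -0.08  0.04] pos [0.6134 0.0363 0.2892] clk 40.17 F [ 0.1 -0.4 -0.5] g 0.0274 j6 1.61
```

View pics/s28a.png

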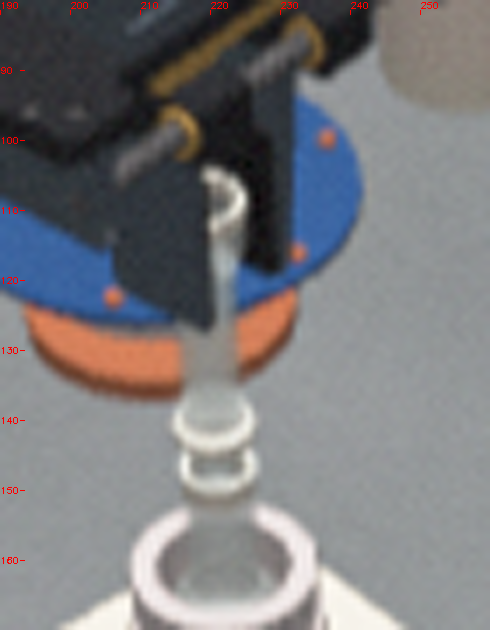

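The taper is entering the mouth, with the collar at (213,420) over the mouth at (218,465) in crop pixels, and there's no contact force yet. I'll keep going down.

```bash

python3 -m inch '[{"wx":0,"wy":0,"wz":0,"tx":0,"ty":0,"tz":0.004,"fingers":0.02},{"wx":0,"wy":0,"wz":0,"tx":0,"ty":0,"tz":0.004,"fingers":0.02},{"wx":0,"wy":0,"wz":0,"tx":0,"ty":0,"tz":0,"fingers":0.02}]'; python3 to.py .6135 .0362 .276 0
```

```text
clock: 40.6
position: [0.6136, 0.0363, 0.281]
tool_rot: [-0.0, 1.0, 0.0, 0.001]
ft_force: [-0.3, -0.0, -0.6]
grip_width: 0.0272
t [-0.0001  0.0001  0.005 ] w [-0.   -0.12  0.04] pos [0.6136 0.0363 0.281 ] clk 40.6 F [-0.3 -0.  -0.6] g 0.0272 j6 1.61
```

```bash

python3 -m inch '[{"wx":0,"wy":0,"wz":0,"tx":0,"ty":0,"tz":0.002,"fingers":0.02},{"wx":0,"wy":0,"wz":0,"tx":0,"ty":0,"tz":0.0015,"fingers":0.02},{"wx":0,"wy":0,"wz":0,"tx":0,"ty":0,"tz":0,"fingers":0.02}]'; python3 to.py .6135 .0362 .276 0
```

```text
clock: 40.98
position: [0.6136, 0.0363, 0.2773]
tool_rot: [-0.0, 1.0, 0.0, 0.001]
ft_force: [0.6, -0.2, -0.2]
grip_width: 0.0266
t [-0.0001  0.0001  0.0013] w [-0.   -0.13  0.04] pos [0.6136 0.0363 0.2773] clk 40.98 F [ 0.6 -0.2 -0.2] g 0.0266 j6 1.61
```

```bash

python3 -m inch '[{"wx":0,"wy":0,"wz":0,"tx":0,"ty":0,"tz":0.001,"fingers":0.02},{"wx":0,"wy":0,"wz":0,"tx":0,"ty":0,"tz":0.001,"fingers":0.02}]'; python3 to.py .6135 .0362 .276 0
```

```text
clock: 41.22
position: [0.6139, 0.0364, 0.2758]
tool_rot: [-0.0, 1.0, 0.0, 0.002]
ft_force: [-0.1, -0.8, 2.7]
grip_width: 0.027
t [-0.0004  0.0002 -0.0002] w [-0.02 -0.2   0.04] pos [0.6139 0.0364 0.2758] clk 41.23 F [-0.1 -0.8  2.7] g 0.027 j6 1.61
```

```bash

python3 -m inch '[{"wx":0,"wy":0,"wz":0,"tx":0,"ty":0,"tz":0.001,"fingers":0.02}]'; python3 to.py .6135 .0362 .276 0; python3 look.py w29; python3 - <<'E'
from h import *
im=cv2.imread("pics/w29.png"); cv2.imwrite("pics/w29a.png",crop(im,185,130,140,140,5))
p,d=ctrl.capture("side"); s=np.ascontiguousarray(p[:,:,::-1]); cv2.imwrite("pics/s29a.png",crop(s,190,80,70,90,7))
E
```

```text
clock: 41.35
position: [0.6143, 0.0365, 0.2758]
tool_rot: [-0.0, 1.0, 0.0, 0.003]
ft_force: [0.0, -0.4, 5.3]
grip_width: 0.0272
t [-0.0008  0.0003 -0.0002] w [-0.03 -0.31  0.04] pos [0.6143 0.0365 0.2758] clk 41.35 F [ 0.  -0.4  5.3] g 0.0272 j6 1.61
41.35 [0.6143 0.0365 0.2758] [-4.0000e-02  3.1000e-01 -1.7997e+02] [ 0.04 -0.39  5.25] 0.0272 [0.04 0.35 1.36 0.   1.42 1.61]
```

View pics/s29a.png

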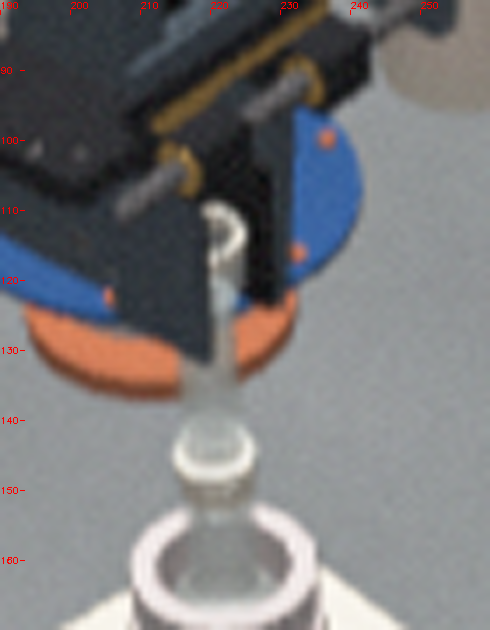

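View pics/w29a.png

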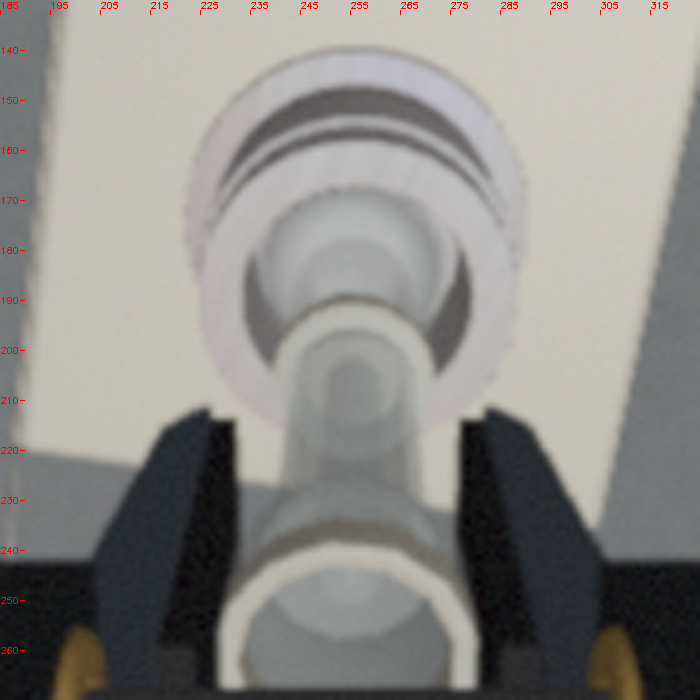

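The collar rests on the mouth, with contact at 0.2758 (0.276 expected) and 5 N. I'll relax the slight tilt, release and rise.

```bash

python3 -m inch '[{"wx":0,"wy":-0.3,"wz":0,"tx":-0.0005,"ty":0,"tz":0,"fingers":0.02},{"wx":0,"wy":0,"wz":0,"tx":0,"ty":0,"tz":0,"fingers":0.05},{"wx":0,"wy":0,"wz":0,"tx":0,"ty":0,"tz":0,"fingers":0.05},{"wx":0,"wy":0,"wz":0,"tx":0,"ty":0,"tz":0,"fingers":0.05},{"wx":0,"wy":0,"wz":0,"tx":0,"ty":0,"tz":0,"fingers":0.05}]'; python3 to.py .6135 .0362 .276 0; python3 look.py w30; python3 - <<'E'
from h import *
im=cv2.imread("pics/w30.png"); cv2.imwrite("pics/w30a.png",crop(im,185,130,140,140,5))
E
```

```text
clock: 42.08
position: [0.6131, 0.0362, 0.274]
tool_rot: [0.0, 1.0, 0.0, -0.002]
ft_force: [-0.0, -0.7, 0.9]
grip_width: 0.0501
t [ 0.0004  0.     -0.002 ] w [0.   0.2  0.04] pos [0.6131 0.0362 0.274 ] clk 42.08 F [-0.  -0.7  0.9] g 0.0501 j6 1.61
42.075 [0.6131 0.0362 0.274 ] [-4.0e-02 -2.0e-01  1.8e+02] [-0.   -0.72  0.86] 0.0501 [0.04 0.36 1.36 0.   1.43 1.61]
```

View pics/w30a.png

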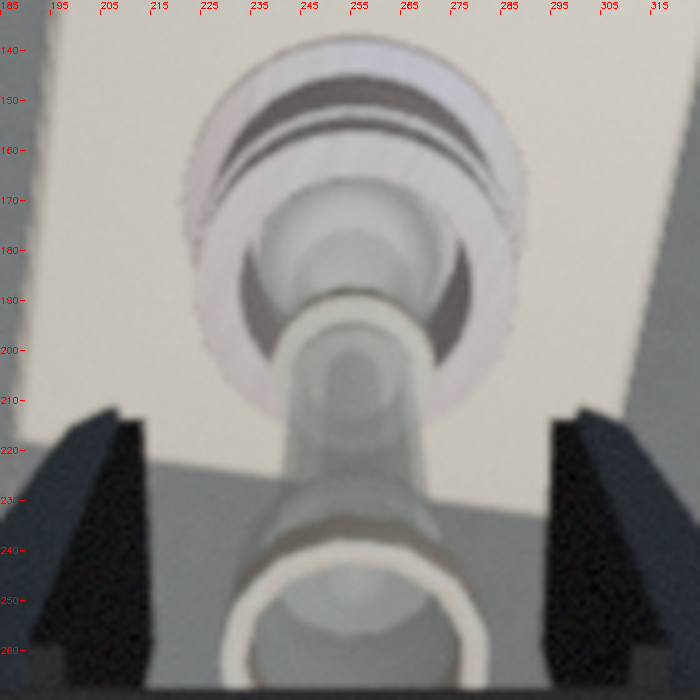

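The condenser stands free and straight, with the fingers clear on both sides. I'll rise straight up and then back off.

```bash

python3 -m inch '[{"wx":0,"wy":0.2,"wz":0,"tx":0,"ty":0,"tz":-0.01,"fingers":0.06},{"wx":0,"wy":0,"wz":0,"tx":0,"ty":0,"tz":-0.02,"fingers":0.06},{"wx":0,"wy":0,"wz":0,"tx":0,"ty":0,"tz":-0.03,"fingers":0.06},{"wx":0,"wy":0,"wz":0,"tx":0,"ty":0,"tz":-0.04,"fingers":0.06},{"wx":0,"wy":0,"wz":0,"tx":0,"ty":0,"tz":-0.03,"fingers":0.06},{"wx":0,"wy":0,"wz":0,"tx":-0.04,"ty":0,"tz":-0.01,"fingers":0.06},{"wx":0,"wy":0,"wz":0,"tx":-0.05,"ty":0,"tz":0,"fingers":0.06},{"wx":0,"wy":0,"wz":0,"tx":-0.05,"ty":0,"tz":0,"fingers":0.06},{"wx":0,"wy":0,"wz":0,"tx":0,"ty":0,"tz":0,"fingers":0.06}]'; python3 look.py w31; python3 - <<'E'
from h import *
p,d=ctrl.capture("side"); s=np.ascontiguousarray(p[:,:,::-1]); cv2.imwrite("pics/s31.png",s);cv2.imwrite("pics/s31a.png",crop(s,165,80,100,140,5))
p,d=ctrl.capture("top"); cv2.imwrite("pics/t31.png",p[:,:,::-1])
S=ctrl.camera_params("side")
f=lambda p:tuple(((np.array(proj(S,p))-[165,80]+.43)*5).round(0))
for z in (.166,.219,.308): print(f([.614,.036,z]))
E
```

```text
clock: 43.25
position: [0.4699, 0.0362, 0.4238]
tool_rot: [-0.0, 1.0, 0.0, 0.004]
ft_force: [1.3, -0.3, -0.3]
grip_width: 0.06
43.25 [0.4699 0.0362 0.4238] [-4.0000e-02  5.1000e-01 -1.7998e+02] [ 1.35 -0.29 -0.34] 0.06 [ 0.05  0.09  1.35 -0.    1.69  1.62]
(np.float64(286.0), np.float64(403.0))
(np.float64(282.0), np.float64(319.0))
(np.float64(272.0), np.float64(164.0))
```

View pics/s31a.png

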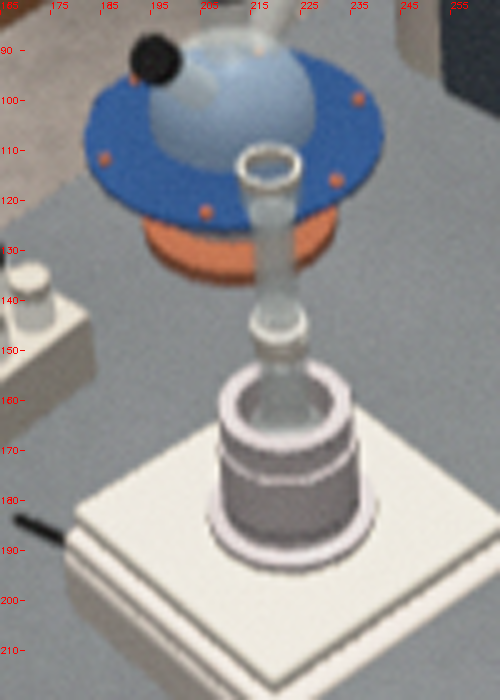

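View pics/w31.png

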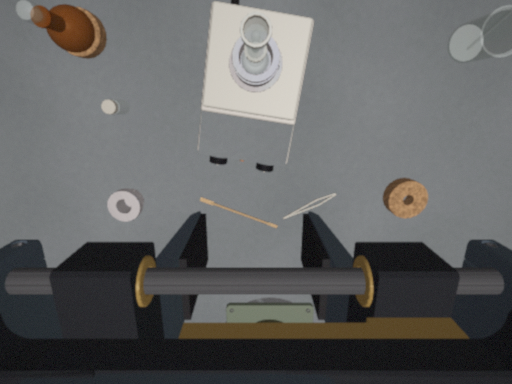

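View pics/t31.png

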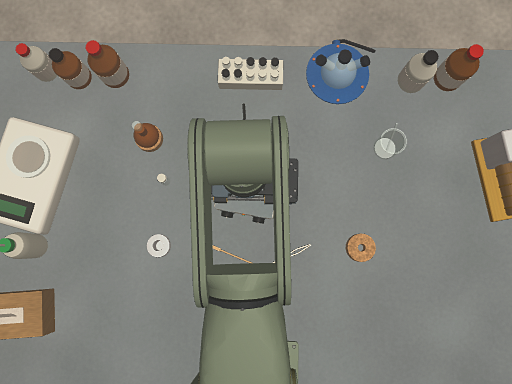

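The stack is upright: the condenser head is at crop (269,166), predicted (272,164), and the collar is at (278,322), predicted (282,319). In the top view the spare insert (158,246), vial (161,178), stoppered flask (148,137) and beaker (390,143) are where they started. I'll let the arm settle and hand in.

```bash

python3 -m inch '[{"wx":0,"wy":0,"wz":0,"tx":0,"ty":0,"tz":0,"fingers":0.06},{"wx":0,"wy":0,"wz":0,"tx":0,"ty":0,"tz":0,"fingers":0.06}]'; python3 - <<'E'
from h import *
p,d=ctrl.capture("side"); a=cv2.imread("pics/s31.png").astype(int)[80:220,165:265]; b=p[80:220,165:265,::-1].astype(int); print(np.abs(a-b).mean())
print(ctrl.get_state()["clock"]); print(ctrl.finish_job())
E
```

```text
clock: 43.65
position: [0.4756, 0.0362, 0.421]
tool_rot: [-0.0, 1.0, 0.0, 0.003]
ft_force: [0.2, 0.6, -0.4]
grip_width: 0.06
2.1055952380952383
43.7
the job is handed in; nothing more can be done
None
```

The reflux stack is built on the hotplate in the order asked, and I handed the job in at 43.7 s. The highest wrist force I saw in the readings was about 9 N.

| Piece | Tool height at contact, measured (expected) | Contact force |
|---|---|---|
| Heating block | 0.1187 m (0.1187 m) | 8 N |
| Wide-well insert | 0.1510 m (0.1511 m) | 6 N |
| Flask | 0.1748 m (0.175 m) | 7 N |
| Condenser | 0.2758 m (0.276 m) | 5 N |

- **Block position:** the block's axis measured within 0.5 mm of the plate centre.
- **Last pictures:** they show the stack upright with its collars seated. It stood still between two side views about half a second apart, with the gripper clear. The spare insert, vial, beaker and stoppered flask look unmoved.

**What went wrong or disagreed:**
- **Condenser grip:** my first attempt to grip the tube failed, because the fingers stopped on the condenser's wider head (opening 26 mm instead of 20). I released it in the cork ring and gripped it by the head instead.
- **Side view of the condenser:** before insertion, the side camera placed the tip 1–2 mm from where the wrist camera did. I aimed between the two, and it went in with no side force beyond sensor noise. In the final side view the condenser sits about 1 mm from the predicted axis, within the camera calibration.

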